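# Load the blue filter into the light base, flange up

### The arm

A 6-joint arm with a two-finger parallel gripper is mounted at the origin on the work surface. World frame = base frame: x ahead of the robot, y to its left, z up, the work surface at z = 0. Lengths are in mm, angles in rad, forces in N, time in s.
With the tool pointing down it reaches from about 275 to 1000 mm from the base axis. Payload 8.4 kg.
Tool frame: the origin (TCP) lies at the very end of the fingers, on their centre line; the grasp point (between the pads) lies 19 mm behind it; z points along the fingers, y is the direction in which the jaws open and shut (so a half turn about z gives the same grasp; the last joint's range is limited). The gripper opens to 85 mm and grips with 20 to 120 N. Pads are 22 mm wide; open, the fingers measure 114 mm over their backs; the gripper's body (76 mm by 85 mm) begins 54 mm behind the grasp point. The pads swing forward as they close: fully open they stand 13 mm farther back than shut.
Start: joints at [1.099, 0.353, 1.633, -0, 1.155, -0.002], TCP at [282.941, 557.29, 231.281] pointing down, gripper open.
Joint ranges: [-2.63, 2.63], [-0.92, 2.1], [0.06, 2.66], [-1.3, 4.44], [0, 2.69], [-3.02, 3.02]. Speed limits (rad/s): [2.22, 2.22, 2.79, 3.14, 3.14, 3.14].

### API

Orientations are given as [roll, pitch, yaw] about the fixed x, y, z axes, in that order (R = Rz(yaw) Ry(pitch) Rx(roll)).
In Python, from rig import r gives the robot as it stands.
- The arm moves only by the tool move_arm, never from a script. Its argument "increments" is a list of rows, each an object of numbers: "tx", "ty", "tz": the shift along the tool's x, y, z in cm; "rx", "ry", "rz": the turn, a rotation vector about the tool's x, y, z in degrees; "gripper": the gripper's target within -1 to 1 (fully open at 1, half-way at 0, shut at -1). A call has 1 to 12 rows; each row shifts and turns the commanded pose from where the row before left it, along the tool's axes as they then stand; what a row does not reach is not made up. A row lasts 1/10 s, in which the tool goes at most 50 mm and 8.59 degrees, less where a joint would pass 70% of its speed; a pose out of reach is approached as far as the arm can. A call is refused whole if a number of a shift passes 5 or a number of a turn 8.59, either way. A call with a gripper value outside its range is refused whole. The fingers move at their own pace and stop on an object; "squeeze" is the grip in N (left out, the last holds). Time passes only in rows, so rows that do not move let the fingers close. It gives the time, the measured TCP pose, the force and the opening at its end, in the units of the state.
- r.sense(): the state, without advancing time (a new reading comes with each control period).
- r.grab_frame(name): name is "side" or "top" or "wrist"; returns (picture, depth): 480x640x3 uint8, red, green, blue; 480x640 float32, mm along the optical axis (not along the pixel's ray), 0 where there is no reading.
- r.camera_model(name): a dict with "fx", "fy", "cx", "cy" (pixels), "k1" (the pictures are not rectified: a ray, as slopes to the right and down, at radius r is drawn at 1 + k1 r^2 times it, then the intrinsics apply), "R" (3x3) and "t" (3): a world point X has camera coordinates R X + t; the wrist camera has in their place "hand_eye" (4x4, takes a point from camera to tool coordinates, whose origin is the TCP and whose axes are the flange's). Camera axes: x right, y down, z forward; pixel columns grow to the right and rows downward; lengths in mm; the calibration is good to about 2 mm. A picture is of the moment at which its call begins: read the wrist's pose just before it. camera_model takes no time and is no camera call.
- r.sign_off(): hands the job in, once; it reports no verdict.
Trained networks look in the newest picture that a camera, given by its name, has taken for a name from the list of things; names that differ only in an ending like _2 or _b are one class to them, and where a whole thing is asked for, a point or a joint stands for the part that bears it (a point fixed in the world has none). Each returns a list of dicts, best first, with "confidence" (0 to 1); they miss things now and then, are a little off and sometimes report something else, mostly with a low value. They report only what shows in the picture. A call takes as long as a camera call.
- r.cut_out(query, camera): "mask" (480x640 bool, what is visible of it) and "bbox" ([left, top, right, bottom] in pixels, round what is visible of it).
- r.place_of(query, camera): "location" ([row, column] in pixels: a listed point, or the origin of a listed thing).
The state is a dict: "clock": time; "qpos": joint angles; "qvel": joint speeds; "joint_efforts": joint torques, N m; "eef_pos": TCP position; "tcp_rot": TCP orientation; "contact_force": force on the tool from outside, world axes, zero at the start; "wrist_torque": the same for the moment, N m; "opening": opening from 0.0 (shut) to 1.0 (fully open).
Only numpy, scipy, OpenCV 4.12 (cv2) and the standard library are available. Lean on these libraries where they do the work, as an engineer would, in place of code of your own. Each camera call takes 0.05 s, during which the arm holds its last target. There are 200 camera calls.

### The job

Take the blue filter from its stand and lay it in the black cup of the light base's pulled-out filter tray with its wide silver flange face up, so that the boss drops into the cup and the flange lies flat on the rim; set it down gently, do not drop it. Let go of it, then push the tray all the way into the light base with the filter in place. Leave everything else as it is.

Things in the scene. Friction and masses are not known exactly. Their poses are not given: they have to be found in the camera images.
- filter_blue: filter disc, blue glass, 60 g: silver flange 62 mm diameter, 6 mm thick; on one side of it a black boss 46 mm diameter, 8 mm high, bevelled. Origin: on the disc's axis where flange meets boss. +x = disc axis, out through the flange face (flange x 0..6 mm, boss x -8..0). Starts on edge in a stand: x about level, z up, centre 39 mm above the table.
- filter_amber: filter disc, amber glass, 60 g: silver flange 62 mm diameter, 6 mm thick; on one side of it a black boss 46 mm diameter, 8 mm high, bevelled. Origin: on the disc's axis where flange meets boss. +x = disc axis, out through the flange face (flange x 0..6 mm, boss x -8..0). Starts on edge in a stand: x about level, z up, centre 39 mm above the table. Not wanted: leave it in its stand.
- stand_a: fixed grey stand 60 x 44 mm, 26 mm high, holding a filter (either one) on edge in a 16 mm slot between two walls 40 mm wide; the filter's upper half and the sides of its rim are free. Origin: centre of underside; x points the way the filter's flange faces.
- stand_b: fixed grey stand 60 x 44 mm, 26 mm high, holding a filter (either one) on edge in a 16 mm slot between two walls 40 mm wide; the filter's upper half and the sides of its rim are free. Origin: centre of underside; x points the way the filter's flange faces.
- lamp: fixed white LED light base. Origin: on the table under the cup's centre when the tray is fully out; x points from tray into housing (the way to push), z up. Housing: x 75..243 mm, y -65..65, 75 mm high; opening in its front 86 mm wide, its roof 43.5 mm above the table (a filter lying flange up passes by 3.5 mm, upside down it jams).
- tray (a joint): how far the filter tray is pushed into the light base, m: 0 = fully out, 0.139 = fully home at its stop. It slides along the lamp's +x with about 2 N of friction and stays where left.
- pocket (a point): centre of the mouth of the black cup on the tray, 34 mm above the table, moves with the tray, axes as the lamp's. The cup is a ring 57 mm outside, 49 mm inside, standing 14 mm above the 76 mm wide aluminium tray plate, so the flange overhangs it and fingers can reach beside it. A seated filter has its origin here.
- tab (a point): top of the black front plate of the tray, in the middle of its outer face, 72 mm in front of the cup's centre; the plate is 84 mm wide, 8 mm thick, from 10 to 50 mm above the table. Push here along the lamp's x.
- slide_box: closed green slide box 100 x 90 x 33 mm, origin under its centre; leave alone.
- oil_bottle: small amber bottle, 32 mm diameter, 70 mm high, origin under its centre; leave alone.
- objective: steel microscope objective standing upright, 25 mm diameter, 42 mm high, origin under its centre; leave alone.
- petri_dish: closed clear dish, 90 mm diameter, 16 mm high, origin under its centre; leave alone.
- dust_cap: black dust cap, 44 mm diameter, 14 mm high, origin under its centre; leave alone.
- ruler: steel ruler lying flat, 150 mm along its y, 30 mm wide, 4 mm thick, origin under its centre; leave alone.

How it is judged (in metres and radians):
On the way:
1. the blue filter lies seated in the cup, flange up, let go, with the tray still out (horizontal distance between filter_blue and pocket below 0.0035 m and z of filter_blue in the frame of pocket between -0.0025 and 0.0025 m and angle between filter_blue's own x axis and vertical below 0.07 rad and contact force between filter_blue and the fingers below 0.05 N and value of joint tray below 0.05 m), for 0.3 s.
At the end, for the whole second after the job is handed in: The blue filter lies in the cup flange up, its origin within 3.5 mm sideways and 2.5 mm in height of the cup's mouth centre and its axis within 4 degrees of upright, at rest and released; the tray is within 4 mm of fully home; the gripper does not touch the light base (horizontal distance between filter_blue and pocket below 0.0035 m and z of filter_blue in the frame of pocket between -0.0025 and 0.0025 m and angle between filter_blue's own x axis and vertical below 0.07 rad and contact force between each of filter_blue, lamp and the fingers below 0.05 N and value of joint tray above 0.135 m and linear speed of filter_blue below 0.02 m/s).
It fails at once if the blue filter is dropped (falling free, faster than 0.4 m/s) (contact force between filter_blue and the fingers below 0.05 N and linear speed of filter_blue above 0.4 m/s and (z of filter_blue in the frame of pocket above 0.003 m or horizontal distance between filter_blue and pocket above 0.02 m)).
It fails at once if the filter is pressed on the light base with more than 30 N (contact force between filter_blue and lamp above 30 N).
It fails at once if the amber filter or anything else on the bench is moved by more than 20 mm (distance of any of filter_amber, slide_box, oil_bottle, objective, petri_dish, dust_cap, ruler from where it was at the start of the episode above 0.02 m).
It also fails if it takes over 64 s, if anything falls off the work surface, if the arm or the gripper's body presses on something with over 40 N, if the wrist force passes 120 N, or if a joint passes its speed limit or range.

## Working session

There is one attempt and no reset: what is moved stays moved. The work goes in short steps, Python scripts to look and compute and a tool call to move; the robot and the scene stay as the last step left them, time stands still between calls to the robot, and variables do not carry over. Pictures are saved under pics/ and viewed, about 8 in all and at most 12, crops included, and the job is handed in when it is done.

Besides the shell and the picture viewer there is one more tool, called after ">>>" in YAML: its name, and indented under it one key for each argument. move_arm: Moves the arm, as the interface text tells. Its arguments: {"type":"object","properties":{"increments":{"type":"array","items":{"type":"object","properties":{"tx":{"type":"number"},"ty":{"type":"number"},"tz":{"type":"number"},"rx":{"type":"number"},"ry":{"type":"number"},"rz":{"type":"number"},"gripper":{"type":"number"}}}},"squeeze":{"type":"number"}},"required":["increments"]}

```bash
mkdir -p pics; ls; cat > h.py <<'E'
import numpy as np, cv2
from rig import r
from scipy.spatial.transform import Rotation as Ro
def und(cm,u,v):
    x=(u-cm['cx'])/cm['fx'];y=(v-cm['cy'])/cm['fy'];a,b=x,y
    for _ in range(20):
        f=1+cm['k1']*(a*a+b*b);a,b=x/f,y/f
    return a,b
def RT(name,s=None):
    "camera->world rotation, origin"
    cm=r.camera_model(name)
    if 'hand_eye' in cm:
        s=s or r.sense();H=np.array(cm['hand_eye']);T=np.eye(4)
        T[:3,:3]=Ro.from_euler('xyz',s['tcp_rot']).as_matrix();T[:3,3]=s['eef_pos']
        M=T@H;return M[:3,:3],M[:3,3]
    R=np.array(cm['R']);return R.T,-R.T@np.array(cm['t'])
def cloud(name,depth,mask=None,s=None):
    cm=r.camera_model(name);v,u=np.nonzero((depth>0)&(mask if mask is not None else True))
    a,b=und(cm,u.astype(float),v.astype(float));d=depth[v,u]
    A,o=RT(name,s);return np.c_[a*d,b*d,d]@A.T+o
def ray_z(name,row,col,z,s=None):
    cm=r.camera_model(name);a,b=und(cm,float(col),float(row));A,o=RT(name,s)
    d=A@np.array([a,b,1]);return o+d*(z-o[2])/d[2]
E
python3 - <<'E'
from h import *
print(r.sense())
for c in ('top','side'):
    p,d=r.grab_frame(c);cv2.imwrite(f'pics/{c}0.png',p[:,:,::-1]);np.savez(f'{c}0.npz',p=p,d=d)
    for q,z in (('filter_blue',39),('filter_amber',39),('stand_a',0),('lamp',0),('pocket',34),('tab',50)):
        for o in r.place_of(q,c)[:2]: print(c,q,round(o['confidence'],2),np.round(o['location']),np.round(ray_z(c,*o['location'],z)))
E
```

```text
pics
{'clock': 0.0, 'qpos': array([ 1.09860384e+00,  3.53638928e-01,  1.63414123e+00,  2.21342674e-05,
        1.15521612e+00, -2.42488034e-03]), 'qvel': array([-0.00074465, -0.00063622, -0.0014789 , -0.00042462, -0.0005706 ,
       -0.00020844]), 'joint_efforts': array([ 8.52417506e-04, -6.05226946e+01, -3.42062902e+01, -6.57263786e-05,
        9.52901988e-03,  5.96473160e-05]), 'eef_pos': array([282.71134326, 556.85981348, 230.56441292]), 'tcp_rot': array([-3.14018908e+00, -2.36412513e-05,  2.67181608e+00]), 'contact_force': array([0.05490974, 0.47259602, 1.13816494]), 'wrist_torque': array([-0.03523419, -0.01703931, -0.03964958]), 'opening': 0.9996336156071887}
top filter_blue 0.64 [223. 414.] [ 559. -256.   39.]
top filter_amber 0.49 [252. 225.] [497. 220.  39.]
top stand_a 0.87 [224. 411.] [ 560. -255.    0.]
top stand_a 0.62 [250. 221.] [503. 239.   0.]
top lamp 0.86 [225. 324.] [564. -30.   0.]
top lamp 0.48 [242. 126.] [530. 482.   0.]
top pocket 0.69 [221. 324.] [569. -30.  34.]
top tab 0.75 [177. 170.] [685. 355.  50.]
top tab 0.71 [248. 324.] [500. -28.  50.]
side filter_blue 0.43 [205. 300.] [ 557. -241.   39.]
side filter_amber 0.82 [301. 315.] [500. 224.  39.]
side stand_a 0.74 [213. 302.] [ 552. -254.    0.]
side stand_a 0.71 [315. 315.] [502. 226.   0.]
side lamp 0.61 [251. 296.] [561. -42.   0.]
side pocket 0.94 [242. 293.] [566. -36.  34.]
side pocket 0.38 [301. 317.] [497. 216.  34.]
side tab 0.74 [352. 375.] [377. 394.  50.]
side tab 0.58 [236. 319.] [495. -40.  50.]
```

View pics/top0.png

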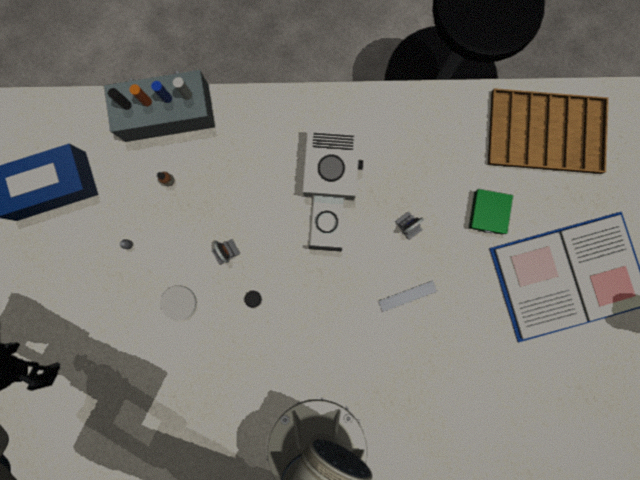

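View pics/side0.png

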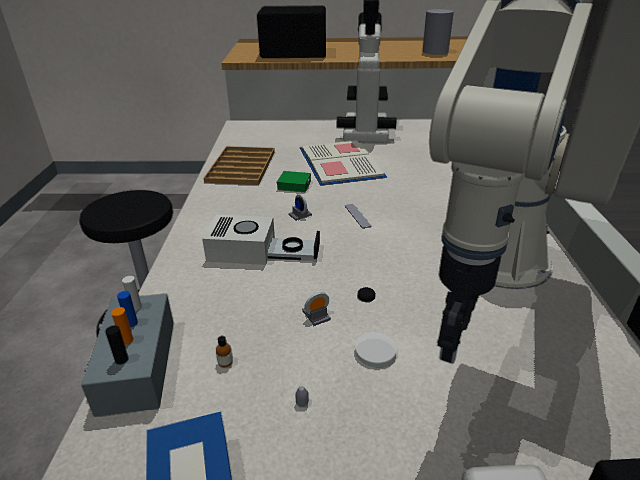

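```bash
python3 - <<'E'
from h import *
print(np.round(r.camera_model('wrist')['hand_eye'],3).tolist(), r.camera_model('wrist')['fx'])
f=np.load('top0.npz')
# lamp: top-depth cloud near filter / cup
P=cloud('top',f['d'])
for n,c in(('blue',(559,-256)),('cup',(569,-32))):
    m=(np.hypot(*(P[:,:2]-c).T)<45)&(P[:,2]>12);print(n,m.sum(),P[m].mean(0).round(),P[m,2].max())
big=cv2.resize(f['p'][120:270,290:450],None,fx=5,fy=5,interpolation=cv2.INTER_CUBIC)
cv2.imwrite('pics/crop1.png',big[:600,:800,::-1])
g=np.load('side0.npz');print(np.linalg.norm(RT('side')[1]),RT('side')[1],RT('top')[1])
E
```

```text
[[0.001, -0.96, -0.281, 71.789], [1.0, 0.001, -0.0, 0.76], [0.0, -0.281, 0.96, -142.643], [0.0, 0.0, 0.0, 1.0]] 409.529270534503
blue 247 [ 557. -247.   45.] 75.13880539135766
cup 894 [568. -34.  22.] 40.759187587620545
1420.7408784537874 [ 474.29132957 1094.43275323  771.8609506 ] [ 440.36868841  -13.83526203 1179.98035218]
```

>>> move_arm:
  increments:
    - {"tx": -3.3,"ty": -3.5}
    - {"tx": -3.3,"ty": -3.5}
    - {"tx": -3.3,"ty": -3.5}
    - {"tx": -3.3,"ty": -3.5}
    - {"tx": -3.3,"ty": -3.5}
    - {"tx": -3.3,"ty": -3.5}
    - {"tx": -3.3,"ty": -3.5}
    - {"tx": -3.3,"ty": -3.5}
    - {"tx": -3.3,"ty": -3.5}
    - {"tx": -3.3,"ty": -3.5}
    - {"tx": -3.3,"ty": -3.5}
    - {"tx": -3.3,"ty": -3.5}

```text
invalid input
```

View pics/crop1.png

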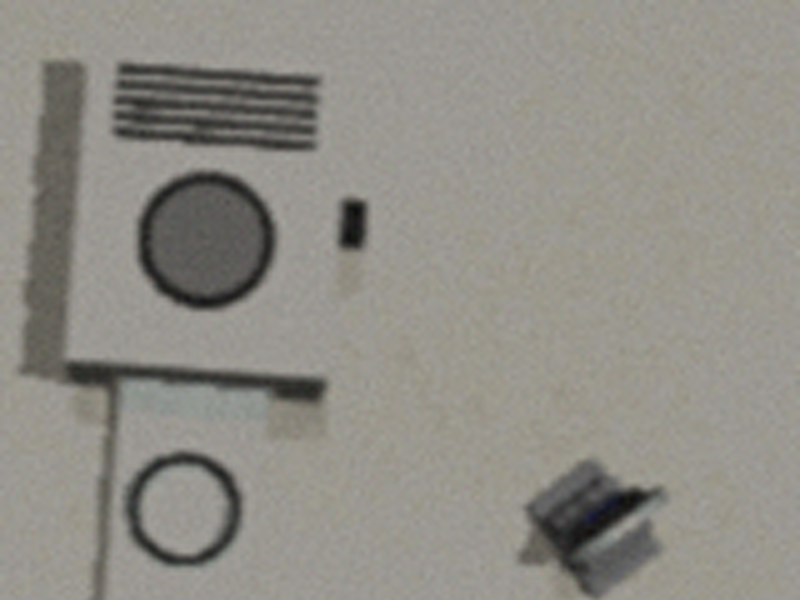

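>>> move_arm:
  increments:
    - {"tx": -3.3,"ty": -3.5,"tz": 0,"rx": 0,"ry": 0,"rz": 0,"gripper": 1}
    - {"tx": -3.3,"ty": -3.5,"tz": 0,"rx": 0,"ry": 0,"rz": 0,"gripper": 1}
    - {"tx": -3.3,"ty": -3.5,"tz": 0,"rx": 0,"ry": 0,"rz": 0,"gripper": 1}
    - {"tx": -3.3,"ty": -3.5,"tz": 0,"rx": 0,"ry": 0,"rz": 0,"gripper": 1}

```text
clock: 1.1
eef_pos: [337.4, 371.1, 231.3]
tcp_rot: [3.141, 0.0, 2.672]
contact_force: [1.7, -0.4, 0.2]
opening: 1.005
```

```bash
cat >> h.py <<'E'
from scipy.linalg import expm,logm
def pose(s=None):
    s=s or r.sense();T=np.eye(4);T[:3,:3]=Ro.from_euler('xyz',s['tcp_rot']).as_matrix();T[:3,3]=s['eef_pos'];return T
def tgt(p,az,e):
    "tool x up/outward, pointing along azimuth az (deg), elevation e below level"
    a,e=np.radians([az,e]);z=np.array([np.cos(a)*np.cos(e),np.sin(a)*np.cos(e),-np.sin(e)])
    y=np.array([np.sin(a),-np.cos(a),0]);T=np.eye(4);T[:3,:3]=np.c_[np.cross(y,z),y,z];T[:3,3]=p;return T
def row(A,B,n=None):
    D=np.linalg.inv(A)@B
    if n is None: n=int(np.ceil(max(np.linalg.norm(D[:3,3])/44,np.degrees(Ro.from_matrix(D[:3,:3]).magnitude())/7.5,1)))
    M=np.real(expm(logm(D)/n));w=Ro.from_matrix(M[:3,:3]).as_rotvec(degrees=True)
    print('rows',n,'t cm',np.round(M[:3,3]/10,2),'r deg',np.round(w,2))
E
python3 - <<'E'
from h import *
A=pose();B=tgt([450,-300,220],34,90);row(A,B)
C=np.array([558,-254,39]);D=tgt([0,0,0],34,30);D[:3,3]=C-110*D[:3,2];row(B,D);print(D)
E
```

```text
rows 16 t cm [-5.12  0.2   0.07] r deg [ 0.   -0.    7.44]
rows 9 t cm [-0.45  0.25  1.41] r deg [-0.    6.67 -0.  ]
[[ 4.14518786e-01  5.59192903e-01  7.17967599e-01  4.79023564e+02]
 [ 2.79596452e-01 -8.29037573e-01  4.84275260e-01 -3.07270279e+02]
 [ 8.66025404e-01  0.00000000e+00 -5.00000000e-01  9.40000000e+01]
 [ 0.00000000e+00  0.00000000e+00  0.00000000e+00  1.00000000e+00]]
```

>>> move_arm:
  increments:
    - {"tx": -4.55,"ty": 0.18,"tz": 0.06,"rx": 0,"ry": 0,"rz": 6.61,"gripper": 1}
    - {"tx": -4.55,"ty": 0.18,"tz": 0.06,"rx": 0,"ry": 0,"rz": 6.61,"gripper": 1}
    - {"tx": -4.55,"ty": 0.18,"tz": 0.06,"rx": 0,"ry": 0,"rz": 6.61,"gripper": 1}
    - {"tx": -4.55,"ty": 0.18,"tz": 0.06,"rx": 0,"ry": 0,"rz": 6.61,"gripper": 1}
    - {"tx": -4.55,"ty": 0.18,"tz": 0.06,"rx": 0,"ry": 0,"rz": 6.61,"gripper": 1}
    - {"tx": -4.55,"ty": 0.18,"tz": 0.06,"rx": 0,"ry": 0,"rz": 6.61,"gripper": 1}
    - {"tx": -4.55,"ty": 0.18,"tz": 0.06,"rx": 0,"ry": 0,"rz": 6.61,"gripper": 1}
    - {"tx": -4.55,"ty": 0.18,"tz": 0.06,"rx": 0,"ry": 0,"rz": 6.61,"gripper": 1}
    - {"tx": -4.55,"ty": 0.18,"tz": 0.06,"rx": 0,"ry": 0,"rz": 6.61,"gripper": 1}

```text
clock: 2.0
eef_pos: [584.4, 66.0, 225.9]
tcp_rot: [3.141, -0.0, 1.629]
contact_force: [1.0, -0.5, -0.0]
opening: 1.005
```

>>> move_arm:
  increments:
    - {"tx": -4.55,"ty": 0.18,"tz": 0.06,"rx": 0,"ry": 0,"rz": 6.61,"gripper": 1}
    - {"tx": -4.55,"ty": 0.18,"tz": 0.06,"rx": 0,"ry": 0,"rz": 6.61,"gripper": 1}
    - {"tx": -4.55,"ty": 0.18,"tz": 0.06,"rx": 0,"ry": 0,"rz": 6.61,"gripper": 1}
    - {"tx": -4.55,"ty": 0.18,"tz": 0.06,"rx": 0,"ry": 0,"rz": 6.61,"gripper": 1}
    - {"tx": -4.55,"ty": 0.18,"tz": 0.06,"rx": 0,"ry": 0,"rz": 6.61,"gripper": 1}
    - {"tx": -4.55,"ty": 0.18,"tz": 0.06,"rx": 0,"ry": 0,"rz": 6.61,"gripper": 1}
    - {"tx": -4.55,"ty": 0.18,"tz": 0.06,"rx": 0,"ry": 0,"rz": 6.61,"gripper": 1}
    - {"tx": -4.55,"ty": 0.18,"tz": 0.06,"rx": 0,"ry": 0,"rz": 6.61,"gripper": 1}
    - {"tx": -4.55,"ty": 0.18,"tz": 0.06,"rx": 0,"ry": 0,"rz": 6.61,"gripper": 1}

```text
clock: 2.9
eef_pos: [444.7, -300.8, 220.6]
tcp_rot: [3.141, -0.0, 0.59]
contact_force: [-0.5, -0.0, 0.2]
opening: 1.001
```

>>> move_arm:
  increments:
    - {"tx": -0.4,"ty": 0.2,"tz": 1.4,"rx": 0,"ry": 6.67,"rz": 0,"gripper": 1}
    - {"tx": -0.4,"ty": 0.2,"tz": 1.4,"rx": 0,"ry": 6.67,"rz": 0,"gripper": 1}
    - {"tx": -0.4,"ty": 0.2,"tz": 1.4,"rx": 0,"ry": 6.67,"rz": 0,"gripper": 1}
    - {"tx": -0.4,"ty": 0.2,"tz": 1.4,"rx": 0,"ry": 6.67,"rz": 0,"gripper": 1}
    - {"tx": -0.4,"ty": 0.2,"tz": 1.4,"rx": 0,"ry": 6.67,"rz": 0,"gripper": 1}
    - {"tx": -0.4,"ty": 0.2,"tz": 1.4,"rx": 0,"ry": 6.67,"rz": 0,"gripper": 1}
    - {"tx": -0.4,"ty": 0.2,"tz": 1.4,"rx": 0,"ry": 6.67,"rz": 0,"gripper": 1}
    - {"tx": -0.4,"ty": 0.2,"tz": 1.4,"rx": 0,"ry": 6.67,"rz": 0,"gripper": 1}
    - {"tx": -0.4,"ty": 0.2,"tz": 1.4,"rx": 0,"ry": 6.67,"rz": 0,"gripper": 1}

```text
clock: 3.8
eef_pos: [475.2, -302.2, 97.5]
tcp_rot: [3.137, -1.052, 0.597]
contact_force: [-0.4, -0.6, -0.3]
opening: 1.001
```

```bash
cat > look.py <<'E'
from h import *
import sys
n=sys.argv[1]
s=r.sense();p,d=r.grab_frame('wrist');np.savez(n+'.npz',p=p,d=d)
out=p.copy()
for q in sys.argv[2:]:
    for o in r.place_of(q,'wrist')[:2]:
        v,u=map(int,np.round(o['location']));cv2.drawMarker(out,(u,v),(255,0,255),0,12);print(q,round(o['confidence'],2),v,u)
    for o in r.cut_out(q,'wrist')[:1]:
        m=o['mask'];P=cloud('wrist',d,m,s);print(' mask',o['confidence'],m.sum(),o['bbox'],'med',np.median(P,0).round(1),'lo',np.percentile(P,3,axis=0).round(1),'hi',np.percentile(P,97,axis=0).round(1))
        np.save(n+'_'+q+'.npy',P)
np.save(n+'_T.npy',pose(s));cv2.imwrite(f'pics/{n}.png',out[:,:,::-1])
print(s['eef_pos'].round(1),s['tcp_rot'].round(3),s['clock'],s['qpos'].round(2))
E
python3 look.py w1 filter_blue stand_b
```

```text
filter_blue 0.9 230 318
 mask 0.9 4529 [273.7, 195.8, 365.0, 258.3] med [ 552.4 -251.8   48.5] lo [ 537.9 -273.3   25. ] hi [ 568.9 -229.5   68.9]
stand_b 0.74 33 28
 mask 0.96 3092 [283.5, 253.6, 350.9, 300.6] med [ 543.5 -258.5    8. ] lo [ 526.2 -277.4    2.3] hi [ 557.6 -241.3   26.7]
[ 475.2 -302.2   97.5] [ 3.137 -1.052  0.597] 3.8 [-1.12  0.68  2.01  1.21  1.17 -1.08]
```

View pics/w1.png

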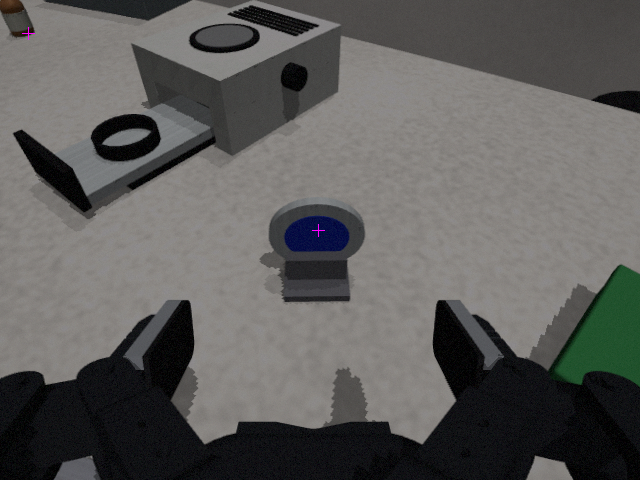

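```bash
cat > fit.py <<'E'
from h import *
def disc(P,R=31.,h0=6.0):
    "flange face plane + rim circle -> origin, axis(out)"
    Q=P.copy()
    for _ in range(8):
        c=Q.mean(0);n=np.linalg.svd(Q-c,full_matrices=False)[2][2]
        e=np.abs((P-c)@n);Q=P[e<2.0]
    return Q.mean(0),n,Q
if __name__=='__main__':
    P=np.load('w1_filter_blue.npy');T=np.load('w1_T.npy')
    c,n,Q=disc(P)
    if n@T[:3,2]>0:n=-n
    u=np.cross([0,0,1],n);u/=np.linalg.norm(u);w=np.cross(n,u)
    a=(Q-c)@np.c_[u,w]
    from scipy.optimize import least_squares
    # outer edge points: max radius per angle bin, fixed radius 31
    c0=a.mean(0);th=np.arctan2(*(a-c0).T[::-1]);rr=np.hypot(*(a-c0).T)
    E=np.array([a[(th>t)&(th<=t+.15)][rr[(th>t)&(th<=t+.15)].argmax()] for t in np.arange(-.6,3.7,.15)-0 if ((th>t)&(th<=t+.15)).any()])
    f=least_squares(lambda p:np.hypot(*(E-p[:2]).T)-p[2],[0,0,31],loss='soft_l1');print(f.x,len(E))
    f2=least_squares(lambda p:np.hypot(*(E-p[:2]).T)-31,[0,0],loss='soft_l1')
    F=c+u*f2.x[0]+w*f2.x[1];print('n',n,'az',np.degrees(np.arctan2(-n[1],-n[0])),'face',F,'origin',F-6*n,len(Q))
    d=np.load('w1.npz')['d'];s={'eef_pos':T[:3,3],'tcp_rot':Ro.from_matrix(T[:3,:3]).as_euler('xyz')}
    W=(cloud('wrist',d,None,s)-T[:3,3])@T[:3,:3]
    m=(np.abs(W[:,0])<20)&(np.abs(W[:,1])<62)&(W[:,2]<20)&(W[:,2]>-60)
    for g in (m&(W[:,1]<0),m&(W[:,1]>0)): print('finger x,y,z lo/hi',np.percentile(W[g],[1,99],axis=0).round(1))
E
python3 fit.py
```

```text
[ 0.15692192 -6.44086695 30.32883734] 25
n [-0.81822605 -0.57222873 -0.05532099] az 34.967128207256586 face [ 552.83557638 -251.60905154   38.986743  ] origin [ 557.74493266 -248.17567913   39.31866897] 4067
finger x,y,z lo/hi [[-10.  -60.8 -59.7]
 [ 13.7 -43.1 -14.3]]
finger x,y,z lo/hi [[ -9.9  41.3 -59.8]
 [ 13.9  60.7 -14.4]]
```

```bash
python3 - <<'E'
from h import *
A=pose();B=tgt([564.9,-243.3,32.5],34.5,30);row(A,B,6);B2=tgt([564.9,-243.3,32.5],34.5,30);B2[:3,3]-=B2[:3,2]*40;row(A,B2,4)
E
```

```text
rows 6 t cm [-0.05  0.05  2.09] r deg [ 0.06  0.02 -0.03]
rows 4 t cm [-0.08  0.07  2.13] r deg [ 0.08  0.03 -0.04]
```

>>> move_arm:
  increments:
    - {"tx": -0.05,"ty": 0.05,"tz": 2.1,"rx": 0,"ry": 0,"rz": 0,"gripper": 1}
    - {"tx": -0.05,"ty": 0.05,"tz": 2.1,"rx": 0,"ry": 0,"rz": 0,"gripper": 1}
    - {"tx": -0.05,"ty": 0.05,"tz": 2.1,"rx": 0,"ry": 0,"rz": 0,"gripper": 1}
    - {"tx": -0.05,"ty": 0.05,"tz": 2.1,"rx": 0,"ry": 0,"rz": 0,"gripper": 1}
    - {"tx": -0.05,"ty": 0.05,"tz": 2.1,"rx": 0,"ry": 0,"rz": 0,"gripper": 1}
    - {"tx": -0.05,"ty": 0.05,"tz": 2.05,"rx": 0,"ry": 0,"rz": 0,"gripper": 1}
    - {"tx": 0,"ty": 0,"tz": 0,"rx": 0,"ry": 0,"rz": 0,"gripper": 1}

```text
clock: 4.75
eef_pos: [567.3, -242.1, 34.0]
tcp_rot: [3.135, -1.046, 0.604]
contact_force: [0.1, 0.4, -0.4]
opening: 1.0
```

```bash
python3 look.py w2 filter_blue
```

```text
filter_blue 0.74 327 316
 mask 0.74 12901 [226.0, 279.5, 406.9, 366.8] med [ 552.4 -251.7   51.9] lo [ 537.7 -273.2   24.5] hi [ 568.5 -229.4   69.1]
[ 567.3 -242.1   34. ] [ 3.135 -1.046  0.604] 4.75 [-0.91  0.8   2.    1.44  1.06 -1.17]
```

View pics/w2.png

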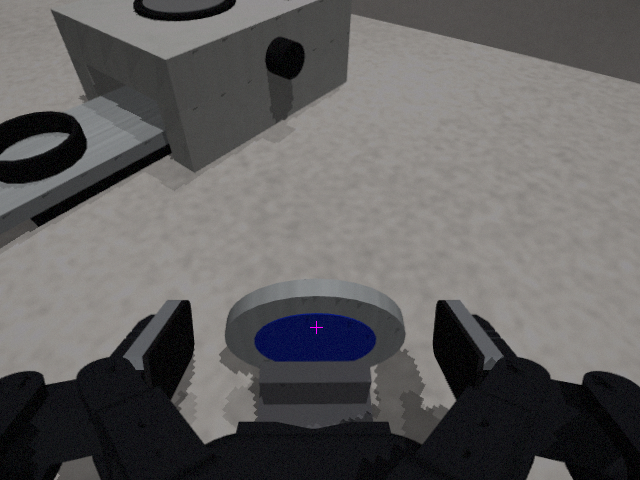

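>>> move_arm:
  increments:
    - {"tx": -0.25,"ty": 0.05,"tz": -0.1,"rx": 0,"ry": 0,"rz": 0,"gripper": 1}
    - {"tx": 0,"ty": 0,"tz": 0,"rx": 0,"ry": 0,"rz": 0,"gripper": 0.6}
    - {"tx": 0,"ty": 0,"tz": 0,"rx": 0,"ry": 0,"rz": 0,"gripper": 0.4}
    - {"tx": 0,"ty": 0,"tz": 0,"rx": 0,"ry": 0,"rz": 0,"gripper": 0.2}
    - {"tx": 0,"ty": 0,"tz": 0,"rx": 0,"ry": 0,"rz": 0,"gripper": -1}
    - {"tx": 0,"ty": 0,"tz": 0,"rx": 0,"ry": 0,"rz": 0,"gripper": -1}
    - {"tx": 0,"ty": 0,"tz": 0,"rx": 0,"ry": 0,"rz": 0,"gripper": -1}
    - {"tx": 0,"ty": 0,"tz": 0,"rx": 0,"ry": 0,"rz": 0,"gripper": -1}
  squeeze: 40

```text
clock: 5.7
eef_pos: [563.8, -245.6, 31.0]
tcp_rot: [3.141, -1.048, 0.595]
contact_force: [-6.3, -3.4, 5.8]
opening: 0.704
```

>>> move_arm:
  increments:
    - {"tx": 0.43,"ty": 0,"tz": -0.25,"rx": 0,"ry": 0,"rz": 0,"gripper": -1}
    - {"tx": 0.87,"ty": 0,"tz": -0.5,"rx": 0,"ry": 0,"rz": 0,"gripper": -1}
    - {"tx": 0.87,"ty": 0,"tz": -0.5,"rx": 0,"ry": 0,"rz": 0,"gripper": -1}
    - {"tx": 1.3,"ty": 0,"tz": -0.75,"rx": 0,"ry": 0,"rz": 0,"gripper": -1}
    - {"tx": 1.73,"ty": 0,"tz": -1,"rx": 0,"ry": 0,"rz": 0,"gripper": -1}
    - {"tx": 1.73,"ty": 0,"tz": -1,"rx": 0,"ry": 0,"rz": 0,"gripper": -1}
    - {"tx": 1.73,"ty": 0,"tz": -1,"rx": 0,"ry": 0,"rz": 0,"gripper": -1}
    - {"tx": 0.87,"ty": 0,"tz": -0.5,"rx": 0,"ry": 0,"rz": 0,"gripper": -1}
    - {"tx": 0,"ty": 0,"tz": 0,"rx": 0,"ry": 0,"rz": 0,"gripper": -1}

```text
clock: 6.6
eef_pos: [564.4, -245.3, 142.6]
tcp_rot: [3.135, -1.048, 0.601]
contact_force: [0.2, -0.1, -0.8]
opening: 0.703
```

```bash
python3 look.py w3 filter_blue pocket tab; python3 - <<'E'
from h import *
print(r.sense()['contact_force'],r.sense()['opening'])
from fit import disc
T=np.load('w3_T.npy');P=(np.load('w3_filter_blue.npy')-T[:3,3])@T[:3,:3]
c,n,Q=disc(P);print('tool frame c',c,'n',n*np.sign(-n[2]),len(Q),np.percentile(Q,[1,99],axis=0).round(1))
E
```

```text
filter_blue 0.86 306 313
filter_blue 0.28 254 98
 mask 0.68 14473 [229.0, 256.7, 401.3, 361.0] med [ 554.  -251.1  160.3] lo [ 539.5 -272.3  125.3] hi [ 569.5 -229.4  180.2]
pocket 0.75 250 101
 mask 0.59 15223 [1.5, 194.6, 198.6, 362.4] med [557.5 -46.2  20.1] lo [498.7 -75.5  12.9] hi [637.2  -1.4  49.2]
 mask 0.64 15427 [0.0, 194.3, 201.7, 360.0] med [557.7 -46.4  20.1] lo [498.6 -75.8  12.1] hi [637.2  -0.7  49.2]
[ 564.4 -245.3  142.6] [ 3.135 -1.048  0.601] 6.6 [-0.92  0.59  2.01  1.33  1.1  -0.96]
[-0.26791777  0.27503688 -1.47490893] 0.6995935406183791
tool frame c [  5.13313807  -0.87617641 -16.92630297] n [-0.54533802  0.01128467 -0.83814026] 12748 [[-23.  -29.  -30.3]
 [ 26.5  27.3   1.8]]
```

View pics/w3.png

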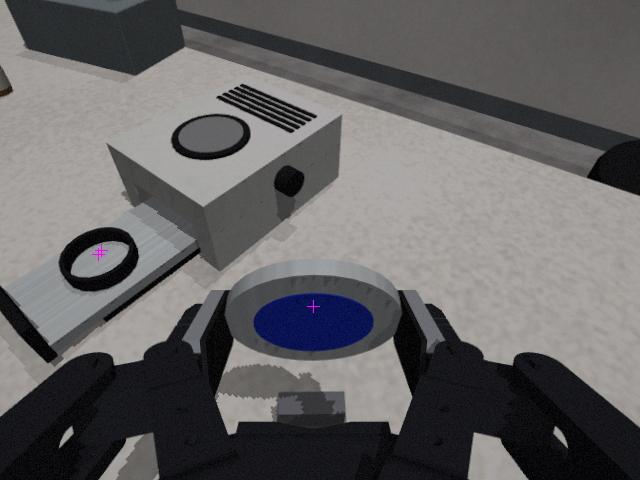

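```bash
cat > cup.py <<'E'
from h import *
from scipy.optimize import least_squares
def cup(n,g=(568,-33)):
    T=np.load(n+'_T.npy');d=np.load(n+'.npz')['d'];s={'eef_pos':T[:3,3],'tcp_rot':Ro.from_matrix(T[:3,:3]).as_euler('xyz')}
    P=cloud('wrist',d,None,s)
    m=(np.hypot(*(P[:,:2]-g).T)<42)&(P[:,2]>30.5)&(P[:,2]<38);Q=P[m]
    f=least_squares(lambda p:np.hypot(*(Q[:,:2]-p[:2]).T)-26.5,g,loss='soft_l1',f_scale=1)
    rr=np.hypot(*(Q[:,:2]-f.x).T);print('cup',f.x.round(2),'z',np.percentile(Q[:,2],[5,50,95]).round(1),'r',np.percentile(rr,[3,50,97]).round(1),len(Q))
    # plate level near cup
    m=(np.hypot(*(P[:,:2]-f.x).T)<60)&(P[:,2]>14)&(P[:,2]<26);print('plate z',np.median(P[m,2]))
    # front plate
    m=(np.abs(P[:,0]-(f.x[0]-70))<25)&(np.abs(P[:,1]-f.x[1])<60)&(P[:,2]>44)&(P[:,2]<54);F=P[m]
    if len(F)>30:
        v=np.linalg.svd(F[:,:2]-F[:,:2].mean(0),full_matrices=False)[2][0];v*=np.sign(v[1]);print('tab top',F.mean(0).round(1),'yaw',np.degrees(np.arctan2(-v[0],v[1])).round(2),len(F),np.percentile(F,[2,98],axis=0).round(1))
    # plate edges yaw via housing front face
    m=(P[:,2]>50)&(P[:,2]<72)&(np.abs(P[:,0]-(f.x[0]+76))<14)&(np.abs(P[:,1]-f.x[1])<55);F=P[m]
    if len(F)>30:
        v=np.linalg.svd(F[:,:2]-F[:,:2].mean(0),full_matrices=False)[2][0];v*=np.sign(v[1]);print('front',F.mean(0).round(1),'yaw',np.degrees(np.arctan2(-v[0],v[1])).round(2),len(F))
    return f.x
if __name__=='__main__':
    import sys;cup(sys.argv[1])
E
python3 cup.py w3
```

```text
cup [569.57 -36.59] z [30.9 33.3 34.5] r [24.1 26.3 28.6] 1171
plate z 19.92896578575244
tab top [500.2 -54.8  49.2] yaw -7.82 698 [[495.3 -71.3  44.6]
 [505.7 -30.1  50.8]]
front [635.  -23.2  61.3] yaw -5.22 835
```

```bash
python3 - <<'E'
from h import *
o=np.array([5,-1,-9.2]);L=np.radians(-5)
A=pose();B=tgt([0,0,0],-5,57);B[:3,3]=np.array([569.6,-36.6,34])+[-100*np.cos(L),-100*np.sin(L),85]-B[:3,:3]@o
print(B[:3,3]);row(A,B)
E
```

```text
[470.70759056 -28.9518551  108.5610356 ]
rows 7 t cm [-0.65 -3.38  0.09] r deg [-4.1  -3.7   3.87]
```

>>> move_arm:
  increments:
    - {"tx": -0.65,"ty": -3.38,"tz": 0.09,"rx": -4.1,"ry": -3.7,"rz": 3.87,"gripper": -1}
    - {"tx": -0.65,"ty": -3.38,"tz": 0.09,"rx": -4.1,"ry": -3.7,"rz": 3.87,"gripper": -1}
    - {"tx": -0.65,"ty": -3.38,"tz": 0.09,"rx": -4.1,"ry": -3.7,"rz": 3.87,"gripper": -1}
    - {"tx": -0.65,"ty": -3.38,"tz": 0.09,"rx": -4.1,"ry": -3.7,"rz": 3.87,"gripper": -1}
    - {"tx": -0.65,"ty": -3.38,"tz": 0.09,"rx": -4.1,"ry": -3.7,"rz": 3.87,"gripper": -1}
    - {"tx": -0.65,"ty": -3.38,"tz": 0.09,"rx": -4.1,"ry": -3.7,"rz": 3.87,"gripper": -1}
    - {"tx": -0.65,"ty": -3.38,"tz": 0.09,"rx": -4.1,"ry": -3.7,"rz": 3.87,"gripper": -1}
    - {"tx": 0,"ty": 0,"tz": 0,"rx": 0,"ry": 0,"rz": 0,"gripper": -1}

```text
clock: 7.75
eef_pos: [485.2, -66.4, 116.6]
tcp_rot: [-3.14, -0.66, -0.002]
contact_force: [0.3, -0.1, -1.1]
opening: 0.701
```

```bash
python3 look.py w4 filter_blue pocket; python3 cup.py w4; cat > held.py <<'E'
from h import *
from scipy.optimize import least_squares
from fit import disc
def held(n):
    "rim-circle fit of the held flange face: face centre and axis, tool frame"
    T=np.load(n+'_T.npy');d=np.load(n+'.npz')['d'];s={'eef_pos':T[:3,3],'tcp_rot':Ro.from_matrix(T[:3,:3]).as_euler('xyz')}
    P=(np.load(n+'_filter_blue.npy')-T[:3,3])@T[:3,:3]
    c,nn,Q=disc(P);nn*=np.sign(-nn[2])
    u=np.array([0,1,0])-nn*nn[1];u/=np.linalg.norm(u);w=np.cross(nn,u);a=(Q-c)@np.c_[u,w]
    h=cv2.convexHull(a.astype(np.float32))[:,0].astype(float)
    t=np.linspace(0,1,6)[:,None,None];E=h
    f=least_squares(lambda p:np.hypot(*(E-p[:2]).T)-p[2],[0,0,30],loss='soft_l1')
    C=c+u*f.x[0]+w*f.x[1];O=C-6*nn
    print('R',f.x[2].round(1),'face',C.round(2),'n',nn.round(3),'origin tool',O.round(2),'world',(T[:3,:3]@O+T[:3,3]).round(2),'n world',(T[:3,:3]@nn).round(3))
    return O,nn
if __name__=='__main__':
    import sys;held(sys.argv[1])
E
python3 held.py w3; python3 held.py w4
```

```text
filter_blue 0.72 311 315
 mask 0.6 14538 [225.5, 257.7, 403.4, 362.9] med [479.8 -65.5 137.8] lo [468.9 -91.6 104.4] hi [490.2 -39.4 155.9]
pocket 0.9 201 268
 mask 0.71 18219 [175.3, 108.4, 331.8, 309.0] med [578.7 -32.5  20.4] lo [508.6 -72.8  19.1] hi [646.8   3.4  43. ]
[485.2 -66.4 116.6] [-3.14e+00 -6.60e-01 -2.00e-03] 7.75 [-0.24  0.19  2.47  2.4   0.22 -1.03]
cup [569.3  -35.67] z [31.3 33.9 35. ] r [24.2 26.2 28.3] 1686
plate z 20.25871148416519
tab top [504.9   3.1  49.7] yaw -1.69 534 [[501.   -6.7  45.4]
 [509.3  12.3  51.3]]
front [635.1 -22.6  61.4] yaw -5.13 2911
R 31.3 face [  0.44  -0.74 -13.87] n [-0.545  0.011 -0.838] origin tool [ 3.71 -0.81 -8.84] world [ 559.16 -247.86  150.19] n world [-0.82  -0.569 -0.054]
R 31.2 face [  0.13  -0.76 -14.26] n [-0.546  0.01  -0.838] origin tool [ 3.41 -0.82 -9.23] world [482.22 -65.6  125.95] n world [-0.945 -0.01   0.327]
```

View pics/w4.png

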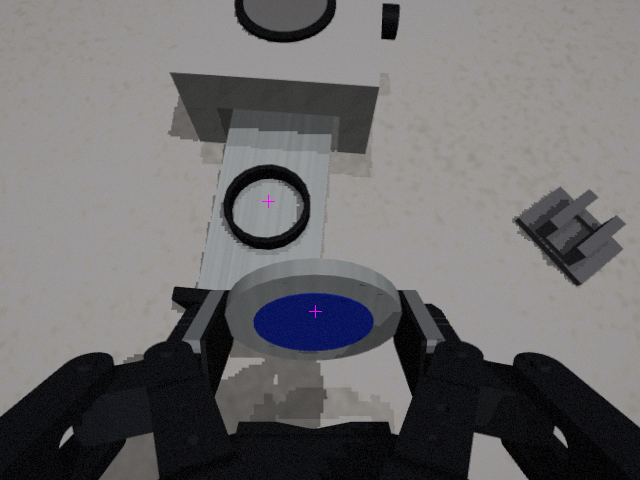

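```bash
python3 - <<'E'
from h import *
A=pose();B=tgt([480,-60,220],60,80);row(A,B,12)
o=np.array([3.4,-.8,-9.2]);
C=tgt([0,0,0],85,123);h=np.array([np.cos(np.radians(85)),np.sin(np.radians(85)),0])
C[:3,3]=np.array([569.4,-36,34])+90*h+[0,0,90]-C[:3,:3]@o
print(C[:3,3]);row(B,C,9)
E
```

```text
rows 12 t cm [ 0.38 -0.02 -0.8 ] r deg [ 2.05 -2.09 -4.63]
[577.35574029  45.75555707 118.13600349]
rows 9 t cm [1.67 0.58 0.92] r deg [-0.57 -4.7  -2.79]
```

>>> move_arm:
  increments:
    - {"tx": 0.38,"ty": -0.02,"tz": -0.8,"rx": 2.05,"ry": -2.1,"rz": -4.63,"gripper": -1}
    - {"tx": 0.38,"ty": -0.02,"tz": -0.8,"rx": 2.05,"ry": -2.1,"rz": -4.63,"gripper": -1}
    - {"tx": 0.38,"ty": -0.02,"tz": -0.8,"rx": 2.05,"ry": -2.1,"rz": -4.63,"gripper": -1}
    - {"tx": 0.38,"ty": -0.02,"tz": -0.8,"rx": 2.05,"ry": -2.1,"rz": -4.63,"gripper": -1}
    - {"tx": 0.38,"ty": -0.02,"tz": -0.8,"rx": 2.05,"ry": -2.1,"rz": -4.63,"gripper": -1}
    - {"tx": 0.38,"ty": -0.02,"tz": -0.8,"rx": 2.05,"ry": -2.1,"rz": -4.63,"gripper": -1}
    - {"tx": 0.38,"ty": -0.02,"tz": -0.8,"rx": 2.05,"ry": -2.1,"rz": -4.63,"gripper": -1}
    - {"tx": 0.38,"ty": -0.02,"tz": -0.8,"rx": 2.05,"ry": -2.1,"rz": -4.63,"gripper": -1}
    - {"tx": 0.38,"ty": -0.02,"tz": -0.8,"rx": 2.05,"ry": -2.1,"rz": -4.63,"gripper": -1}
    - {"tx": 0.38,"ty": -0.02,"tz": -0.8,"rx": 2.05,"ry": -2.1,"rz": -4.63,"gripper": -1}
    - {"tx": 0.38,"ty": -0.02,"tz": -0.8,"rx": 2.05,"ry": -2.1,"rz": -4.63,"gripper": -1}
    - {"tx": 0.38,"ty": -0.02,"tz": -0.8,"rx": 2.05,"ry": -2.1,"rz": -4.63,"gripper": -1}

```text
clock: 9.2
eef_pos: [483.5, -56.2, 198.9]
tcp_rot: [3.092, -0.322, 0.818]
contact_force: [0.2, -0.5, -1.0]
opening: 0.699
```

```bash
python3 - <<'E'
from h import *
s=r.sense();print(s['qpos'].round(2),s['opening'])
A=pose()
o=np.array([3.4,-.8,-9.2]);
C=tgt([0,0,0],85,123);h=np.array([np.cos(np.radians(85)),np.sin(np.radians(85)),0])
C[:3,3]=np.array([569.4,-36,34])+90*h+[0,0,90]-C[:3,:3]@o
print(C[:3,3]);row(A,C,12)
E
```

```text
[-0.31  0.09  2.11  0.38  0.79  0.21] 0.698542318091399
[577.35574029  45.75555707 118.13600349]
rows 12 t cm [1.23 0.25 0.61] r deg [-0.21 -4.04 -3.36]
```

>>> move_arm:
  increments:
    - {"tx": 1.23,"ty": 0.25,"tz": 0.61,"rx": -0.21,"ry": -4.04,"rz": -3.36,"gripper": -1}
    - {"tx": 1.23,"ty": 0.25,"tz": 0.61,"rx": -0.21,"ry": -4.04,"rz": -3.36,"gripper": -1}
    - {"tx": 1.23,"ty": 0.25,"tz": 0.61,"rx": -0.21,"ry": -4.04,"rz": -3.36,"gripper": -1}
    - {"tx": 1.23,"ty": 0.25,"tz": 0.61,"rx": -0.21,"ry": -4.04,"rz": -3.36,"gripper": -1}
    - {"tx": 1.23,"ty": 0.25,"tz": 0.61,"rx": -0.21,"ry": -4.04,"rz": -3.36,"gripper": -1}
    - {"tx": 1.23,"ty": 0.25,"tz": 0.61,"rx": -0.21,"ry": -4.04,"rz": -3.36,"gripper": -1}
    - {"tx": 1.23,"ty": 0.25,"tz": 0.61,"rx": -0.21,"ry": -4.04,"rz": -3.36,"gripper": -1}
    - {"tx": 1.23,"ty": 0.25,"tz": 0.61,"rx": -0.21,"ry": -4.04,"rz": -3.36,"gripper": -1}
    - {"tx": 1.23,"ty": 0.25,"tz": 0.61,"rx": -0.21,"ry": -4.04,"rz": -3.36,"gripper": -1}
    - {"tx": 1.23,"ty": 0.25,"tz": 0.61,"rx": -0.21,"ry": -4.04,"rz": -3.36,"gripper": -1}
    - {"tx": 1.23,"ty": 0.25,"tz": 0.61,"rx": -0.21,"ry": -4.04,"rz": -3.36,"gripper": -1}
    - {"tx": 1.23,"ty": 0.25,"tz": 0.61,"rx": -0.21,"ry": -4.04,"rz": -3.36,"gripper": -1}

```text
clock: 10.4
eef_pos: [580.4, 46.5, 118.7]
tcp_rot: [3.135, 0.579, 1.48]
contact_force: [-0.6, -0.6, -1.0]
opening: 0.702
```

>>> move_arm:
  increments:
    - {"tx": 0,"ty": 0,"tz": 0,"rx": 0,"ry": 0,"rz": 0,"gripper": -1}
    - {"tx": 0,"ty": 0,"tz": 0,"rx": 0,"ry": 0,"rz": 0,"gripper": -1}

```text
clock: 10.6
eef_pos: [579.2, 47.3, 118.4]
tcp_rot: [3.136, 0.574, 1.479]
contact_force: [-0.4, -0.2, -1.0]
opening: 0.699
```

```bash
python3 look.py w5 filter_blue pocket; python3 cup.py w5;python3 held.py w5
```

```text
filter_blue 0.73 308 315
 mask 0.77 14461 [227.6, 257.2, 400.0, 360.8] med [580.5  66.5 130.2] lo [554.   31.6 125.4] hi [606.2  86.4 131. ]
pocket 0.58 260 313
 mask 0.91 16425 [188.2, 190.9, 417.0, 295.4] med [562.4 -14.2  20.3] lo [504.2 -62.9  12.5] hi [636.6  12.5  49.8]
[579.2  47.3 118.4] [3.136 0.574 1.479] 10.6 [ 0.37  0.56  1.72 -0.55  1.19  0.76]
cup [570.66 -33.85] z [30.9 33.6 34.8] r [23.9 26.6 27.9] 811
plate z 20.145662394207108
tab top [505.4  -9.9  49.1] yaw -5.15 984 [[499.  -42.3  44.4]
 [510.2  13.5  50.8]]
front [637.1  -4.2  60.7] yaw -7.12 1069
R 31.2 face [  1.08  -0.18 -14.75] n [-0.545  0.01  -0.839] origin tool [ 4.35 -0.23 -9.72] world [579.75  56.19 124.18] n world [ 0.005 -0.002  1.   ]
```

View pics/w5.png

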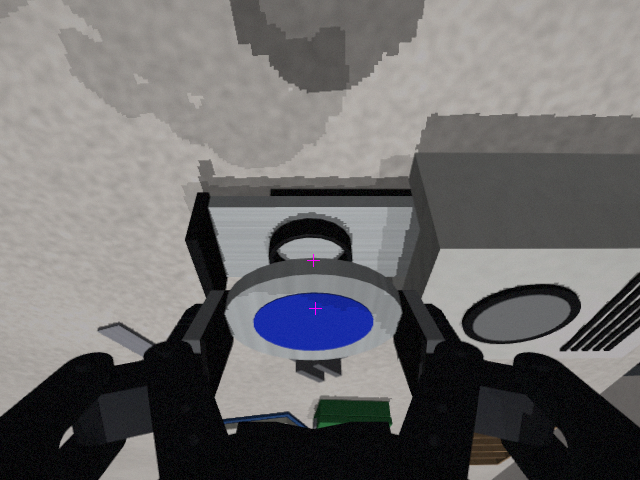

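>>> move_arm:
  increments:
    - {"tx": 1.7,"ty": 0,"tz": -1.1,"rx": 0,"ry": 0,"rz": 0,"gripper": -1}
    - {"tx": 1.7,"ty": 0,"tz": -1.1,"rx": 0,"ry": 0,"rz": 0,"gripper": -1}
    - {"tx": 0,"ty": 0,"tz": 0,"rx": 0,"ry": 0,"rz": 0,"gripper": -1}
    - {"tx": 0,"ty": 0,"tz": 0,"rx": 0,"ry": 0,"rz": 0,"gripper": -1}

```text
clock: 11.25
eef_pos: [583.1, 90.6, 119.2]
tcp_rot: [3.135, 0.572, 1.482]
contact_force: [-0.4, 1.2, -0.8]
opening: 0.699
```

```bash
python3 look.py w6 filter_blue pocket; python3 cup.py w6;python3 held.py w6; python3 - <<'E'
from cup import *
from held import held
# side camera cross-check of both, same frame
p,d=r.grab_frame('side')
for q,z in (('pocket',34),('filter_blue',124)):
    for o in r.place_of(q,'side')[:1]: print(q,o['confidence'],ray_z('side',*o['location'],z).round(1))
P=cloud('side',d);m=(np.hypot(*(P[:,:2]-(569.5,-35.5)).T)<40)&(P[:,2]>30)&(P[:,2]<38);Q=P[m]
f=least_squares(lambda p:np.hypot(*(Q[:,:2]-p[:2]).T)-26.5,(569,-35),loss='soft_l1');print('side cup',f.x,len(Q))
E
```

```text
filter_blue 0.93 312 315
 mask 0.88 14653 [225.3, 255.9, 402.4, 361.2] med [584.2 109.7 131. ] lo [557.4  73.8 126.1] hi [610.1 129.8 131.8]
pocket 0.43 365 316
 mask 0.79 6262 [202.5, 235.2, 405.5, 295.5] med [555.3  -1.4  20. ] lo [504.8 -35.3  11. ] hi [638.   13.1  47.7]
[583.1  90.6 119.2] [3.135 0.572 1.482] 11.25 [ 0.43  0.59  1.68 -0.53  1.23  0.79]
R 31.3 face [  0.9   -0.33 -14.62] n [-0.545  0.01  -0.838] origin tool [ 4.17 -0.38 -9.59] world [583.44  99.31 125.03] n world [ 0.003 -0.004  1.   ]
pocket 0.78 [563.8 -33.8  34. ]
filter_blue 0.53 [555.2 139.8 124. ]
side cup [569.26181603 -35.24577054] 39Traceback (most recent call last):
  File "cup.py", line 21, in <module>
    import sys;cup(sys.argv[1])
               ~~~^^^^^^^^^^^^^
  File "cup.py", line 8, in cup
    rr=np.hypot(*(Q[:,:2]-f.x).T);print('cup',f.x.round(2),'z',np.percentile(Q[:,2],[5,50,95]).round(1),'r',np.percentile(rr,[3,50,97]).round(1),len(Q))
                                                               ~~~~~~~~~~~~~^^^^^^^^^^^^^^^^^^
    return _quantile_unchecked(
        a, q, axis, out, overwrite_input, method, keepdims, weights)
    return _ureduce(a,
                    func=_quantile_ureduce_func,
    ...<5 lines>...
                    overwrite_input=overwrite_input,
                    method=method)
    r = func(a, **kwargs)
    result = _quantile(arr,
                       quantiles=q,
    ...<2 lines>...
                       out=out,
                       weights=wgt)
    slices_having_nans = np.isnan(arr[-1, ...])
                                  ~~~^^^^^^^^^
IndexError: index -1 is out of bounds for axis 0 with size 0
```

>>> move_arm:
  increments:
    - {"tx": -1.75,"ty": 0,"tz": 0.5,"rx": 0,"ry": 0,"rz": 0,"gripper": -1}
    - {"tx": -1.75,"ty": 0,"tz": 0.5,"rx": 0,"ry": 0,"rz": 0,"gripper": -1}
    - {"tx": -1.75,"ty": 0,"tz": 0.5,"rx": 0,"ry": 0,"rz": 0,"gripper": -1}
    - {"tx": -1.75,"ty": 0,"tz": 0.5,"rx": 0,"ry": 0,"rz": 0,"gripper": -1}
    - {"tx": 0,"ty": 0,"tz": 0,"rx": 0,"ry": 0,"rz": 0,"gripper": -1}
    - {"tx": 0,"ty": 0,"tz": 0,"rx": 0,"ry": 0,"rz": 0,"gripper": -1}
    - {"tx": 0,"ty": 0,"tz": 0,"rx": 0,"ry": 0,"rz": 0,"gripper": -1}

```text
clock: 12.35
eef_pos: [576.8, 20.0, 140.3]
tcp_rot: [3.135, 0.572, 1.48]
contact_force: [0.1, 0.3, -0.3]
opening: 0.701
```

```bash
python3 look.py w7 filter_blue pocket; python3 cup.py w7;python3 held.py w7
```

```text
filter_blue 0.94 308 315
 mask 0.88 14724 [226.6, 257.3, 398.9, 361.4] med [578.   38.9 152.1] lo [551.    2.8 146.9] hi [604.   59.1 152.9]
pocket 0.9 210 312
 mask 0.94 21856 [183.1, 133.6, 419.8, 267.1] med [563.4 -22.2  20.3] lo [503.3 -68.1  12.6] hi [636.3  10.8  49.9]
[576.8  20.  140.3] [3.135 0.572 1.48 ] 12.35 [ 0.33  0.52  1.74 -0.56  1.19  0.72]
cup [570.62 -33.75] z [31.  33.7 34.7] r [24.  26.2 28.4] 1557
plate z 20.14110163040627
tab top [504.3 -21.1  49.2] yaw -4.95 1498 [[497.5 -67.3  44.4]
 [510.   13.2  50.9]]
front [636.5  -9.1  61.3] yaw -6.18 1354
R 31.3 face [  0.99  -0.16 -14.68] n [-0.545  0.009 -0.838] origin tool [ 4.26 -0.22 -9.65] world [577.3   28.8  146.07] n world [ 0.003 -0.004  1.   ]
```

```bash
cat > wd.py <<'E'
from h import *
import sys
d=np.array(list(map(float,sys.argv[1:4])));T=pose();print('tool shift cm',(T[:3,:3].T@d/10).round(3),'up in tool',T[2,:3].round(3))
E
python3 wd.py -6.6 -63 -30;python3 wd.py 0 0 -66
```

```text
tool shift cm [-3.697 -0.129  5.953] up in tool [-0.542  0.005 -0.84 ]
tool shift cm [ 3.577 -0.034  5.547] up in tool [-0.542  0.005 -0.84 ]
```

>>> move_arm:
  increments:
    - {"tx": -1.23,"ty": -0.04,"tz": 1.98,"rx": 0,"ry": 0,"rz": 0,"gripper": -1}
    - {"tx": -1.23,"ty": -0.04,"tz": 1.98,"rx": 0,"ry": 0,"rz": 0,"gripper": -1}
    - {"tx": -1.23,"ty": -0.04,"tz": 1.98,"rx": 0,"ry": 0,"rz": 0,"gripper": -1}
    - {"tx": 0.9,"ty": -0.01,"tz": 1.39,"rx": 0,"ry": 0,"rz": 0,"gripper": -1}
    - {"tx": 0.9,"ty": -0.01,"tz": 1.39,"rx": 0,"ry": 0,"rz": 0,"gripper": -1}
    - {"tx": 0.9,"ty": -0.01,"tz": 1.39,"rx": 0,"ry": 0,"rz": 0,"gripper": -1}
    - {"tx": 0.9,"ty": -0.01,"tz": 1.39,"rx": 0,"ry": 0,"rz": 0,"gripper": -1}
    - {"tx": 0,"ty": 0,"tz": 0,"rx": 0,"ry": 0,"rz": 0,"gripper": -1}
    - {"tx": 0,"ty": 0,"tz": 0,"rx": 0,"ry": 0,"rz": 0,"gripper": -1}
    - {"tx": 0,"ty": 0,"tz": 0,"rx": 0,"ry": 0,"rz": 0,"gripper": -1}

```text
clock: 13.6
eef_pos: [570.6, -42.6, 44.5]
tcp_rot: [3.134, 0.573, 1.48]
contact_force: [0.2, -0.1, -1.1]
opening: 0.7
```

```bash
python3 look.py w8 filter_blue pocket;python3 held.py w8; python3 - <<'E'
from h import *
p,d=r.grab_frame('side')
im=cv2.resize(p[190:290,230:363],None,fx=6,fy=6,interpolation=cv2.INTER_CUBIC)
cv2.imwrite('pics/side8.png',im[:600,:800,::-1])
E
```

```text
mask 0.71 14488 [226.8, 259.2, 402.6, 357.2] med [571.9 -23.5  56.3] lo [545.2 -58.2  51.6] hi [597.5  -3.4  57.1]
 mask 0.66 56091 [65.1, 147.0, 525.7, 351.2] med [558.5 -12.9  20.3] lo [503.5 -64.2  12.5] hi [643.5  12.5  49.9]
[570.6 -42.6  44.5] [3.134 0.573 1.48 ] 13.6 [ 0.24  0.63  1.83 -0.66  0.99  0.78]
R 31.3 face [  1.02  -0.24 -14.7 ] n [-0.545  0.009 -0.839] origin tool [ 4.29 -0.3  -9.67] world [571.03 -33.72  50.31] n world [ 0.002 -0.004  1.   ]
```

View pics/w8.png

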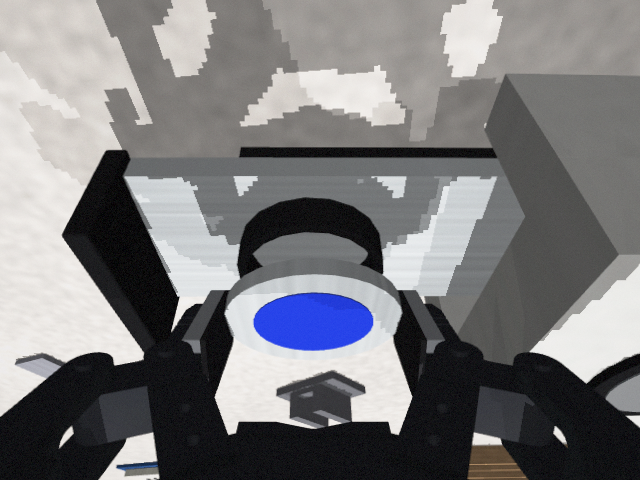

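```bash
python3 - <<'E'
from h import *
from scipy.optimize import least_squares
T=np.load('w8_T.npy');z=np.load('w8.npz');d=z['d'];p=z['p'].astype(int);s={'eef_pos':T[:3,3],'tcp_rot':Ro.from_matrix(T[:3,:3]).as_euler('xyz')}
dark=(p.max(2)<60);dark[:, :215]=0;dark[:,410:]=0;dark[285:]=0;dark[:185]=0
P=cloud('wrist',d,dark,s);m=(P[:,2]>22)&(P[:,2]<33)&(np.hypot(*(P[:,:2]-(571,-35)).T)<36)&(P[:,1]>-33);Q=P[m]
f=least_squares(lambda q:np.hypot(*(Q[:,:2]-q[:2]).T)-28.5,(570,-35),loss='soft_l1',f_scale=.7)
print(f.x,len(Q),np.percentile(Q,[1,99],axis=0).round(1)); rr=np.hypot(*(Q[:,:2]-f.x).T);print(np.percentile(rr,[5,50,95]))
for y in (200,210,220,230,240,250):
    c=np.nonzero(dark[y])[0];print(y,c.min() if len(c) else 0,c.max() if len(c) else 0)
E
python3 wd.py 0 0 -10
```

```text
[570.0795291  -35.41691853] 3100 [[544.6 -27.7  22.1]
 [596.9  -6.1  32.9]]
[27.80810187 28.46554315 29.19898988]
200 288 334
210 261 358
220 250 370
230 244 377
240 241 379
250 239 380
tool shift cm [ 0.542 -0.006  0.841] up in tool [-0.542  0.006 -0.841]
```

View pics/side8.png

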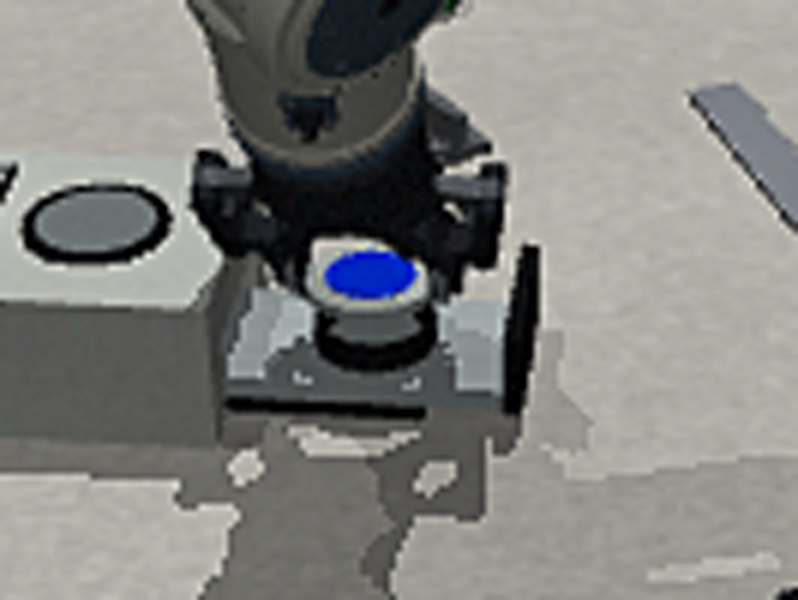

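```bash
python3 wd.py -1.3 -1.7 -8
```

```text
tool shift cm [ 0.281 -0.12   0.77 ] up in tool [-0.542  0.006 -0.841]
```

>>> move_arm:
  increments:
    - {"tx": 0.28,"ty": -0.12,"tz": 0.77,"rx": 0,"ry": 0,"rz": 0,"gripper": -1}
    - {"tx": 0,"ty": 0,"tz": 0,"rx": 0,"ry": 0,"rz": 0,"gripper": -1}
    - {"tx": 0,"ty": 0,"tz": 0,"rx": 0,"ry": 0,"rz": 0,"gripper": -1}
    - {"tx": 0.11,"ty": 0,"tz": 0.17,"rx": 0,"ry": 0,"rz": 0,"gripper": -1}
    - {"tx": 0.11,"ty": 0,"tz": 0.17,"rx": 0,"ry": 0,"rz": 0,"gripper": -1}
    - {"tx": 0,"ty": 0,"tz": 0,"rx": 0,"ry": 0,"rz": 0,"gripper": -1}
    - {"tx": 0,"ty": 0,"tz": 0,"rx": 0,"ry": 0,"rz": 0,"gripper": -1}

```text
clock: 14.6
eef_pos: [568.8, -44.6, 32.0]
tcp_rot: [3.135, 0.573, 1.48]
contact_force: [0.0, 0.6, -1.4]
opening: 0.701
```

```bash
python3 look.py w9 filter_blue;python3 held.py w9
```

```text
filter_blue 0.74 305 316
 mask 0.78 14434 [228.5, 261.9, 399.1, 360.4] med [570.1 -25.4  43.8] lo [543.5 -60.   39.1] hi [595.7  -5.4  44.6]
[568.8 -44.6  32. ] [3.135 0.573 1.48 ] 14.6 [ 0.23  0.65  1.83 -0.67  0.97  0.8 ]
R 31.2 face [  1.02  -0.29 -14.71] n [-0.545  0.009 -0.839] origin tool [ 4.28 -0.35 -9.68] world [569.21 -35.73  37.81] n world [ 0.004 -0.003  1.   ]
```

>>> move_arm:
  increments:
    - {"tx": 0.05,"ty": 0,"tz": 0.08,"rx": 0,"ry": 0,"rz": 0,"gripper": -1}
    - {"tx": 0.05,"ty": 0,"tz": 0.08,"rx": 0,"ry": 0,"rz": 0,"gripper": -1}
    - {"tx": 0.05,"ty": 0,"tz": 0.08,"rx": 0,"ry": 0,"rz": 0,"gripper": -1}
    - {"tx": 0,"ty": 0,"tz": 0,"rx": 0,"ry": 0,"rz": 0,"gripper": -1}
    - {"tx": 0,"ty": 0,"tz": 0,"rx": 0,"ry": 0,"rz": 0,"gripper": -1}

```text
clock: 15.25
eef_pos: [568.8, -44.6, 29.2]
tcp_rot: [3.135, 0.573, 1.48]
contact_force: [1.1, 0.5, -0.3]
opening: 0.7
```

>>> move_arm:
  increments:
    - {"tx": 0.03,"ty": 0,"tz": 0.05,"rx": 0,"ry": 0,"rz": 0,"gripper": -1}
    - {"tx": 0,"ty": 0,"tz": 0,"rx": 0,"ry": 0,"rz": 0,"gripper": -1}
    - {"tx": 0,"ty": 0,"tz": 0,"rx": 0,"ry": 0,"rz": 0,"gripper": -1}

```text
clock: 15.55
eef_pos: [568.9, -44.6, 28.7]
tcp_rot: [3.135, 0.573, 1.48]
contact_force: [-1.0, -0.3, 0.3]
opening: 0.7
```

>>> move_arm:
  increments:
    - {"tx": 0.03,"ty": 0,"tz": 0.05,"rx": 0,"ry": 0,"rz": 0,"gripper": -1}
    - {"tx": 0,"ty": 0,"tz": 0,"rx": 0,"ry": 0,"rz": 0,"gripper": -1}
    - {"tx": 0,"ty": 0,"tz": 0,"rx": 0,"ry": 0,"rz": 0,"gripper": -1}

```text
clock: 15.85
eef_pos: [569.0, -44.6, 28.5]
tcp_rot: [3.135, 0.573, 1.48]
contact_force: [-1.9, 1.7, 4.5]
opening: 0.698
```

```bash
python3 look.py w10 filter_blue;python3 held.py w10
```

```text
filter_blue 0.76 309 316
 mask 0.87 14844 [227.0, 257.4, 400.5, 359.4] med [570.3 -25.7  40.3] lo [543.7 -60.6  35.2] hi [595.9  -5.5  41. ]
[569.  -44.6  28.5] [3.135 0.573 1.48 ] 15.85 [ 0.23  0.66  1.83 -0.68  0.97  0.8 ]
R 31.2 face [  0.95  -0.15 -14.73] n [-0.534  0.008 -0.845] origin tool [ 4.16 -0.19 -9.66] world [569.53 -35.88  34.35] n world [0.003 0.009 1.   ]
```

>>> move_arm:
  increments:
    - {"tx": 0,"ty": 0,"tz": 0,"rx": 0,"ry": 0,"rz": 0,"gripper": 0.45}
    - {"tx": 0,"ty": 0,"tz": 0,"rx": 0,"ry": 0,"rz": 0,"gripper": 0.55}
    - {"tx": 0,"ty": 0,"tz": 0,"rx": 0,"ry": 0,"rz": 0,"gripper": 0.65}
    - {"tx": 0,"ty": 0,"tz": 0,"rx": 0,"ry": 0,"rz": 0,"gripper": 0.8}
    - {"tx": 0,"ty": 0,"tz": 0,"rx": 0,"ry": 0,"rz": 0,"gripper": 0.8}
    - {"tx": 0,"ty": 0,"tz": 0,"rx": 0,"ry": 0,"rz": 0,"gripper": 0.8}
    - {"tx": 0,"ty": 0,"tz": 0,"rx": 0,"ry": 0,"rz": 0,"gripper": 0.8}
    - {"tx": 0,"ty": 0,"tz": 0,"rx": 0,"ry": 0,"rz": 0,"gripper": 0.8}

```text
clock: 16.8
eef_pos: [562.5, -45.9, 26.6]
tcp_rot: [-3.136, 0.576, 1.482]
contact_force: [-18.9, 0.6, 1.8]
opening: 0.898
```

```bash
python3 look.py w11 filter_blue;python3 held.py w11
```

```text
filter_blue 0.96 314 333
 mask 0.57 15348 [241.1, 259.6, 420.3, 362.3] med [570.  -25.2  40.3] lo [543.3 -60.   35.3] hi [596.   -5.2  41. ]
[562.5 -45.9  26.6] [-3.136  0.576  1.482] 16.8 [ 0.23  0.66  1.84 -0.67  0.97  0.8 ]
R 31.3 face [  1.84   5.75 -17.64] n [-0.536 -0.007 -0.844] origin tool [  5.06   5.79 -12.58] world [569.35 -35.38  34.33] n world [-0.001  0.011  1.   ]
```

>>> move_arm:
  increments:
    - {"tx": 0,"ty": -0.3,"tz": 0,"rx": 0,"ry": 0,"rz": 0,"gripper": 0.8}
    - {"tx": 0,"ty": -0.3,"tz": 0,"rx": 0,"ry": 0,"rz": 0,"gripper": 0.8}
    - {"tx": 0,"ty": 0,"tz": 0,"rx": 0,"ry": 0,"rz": 0,"gripper": 0.8}
    - {"tx": 0,"ty": 0,"tz": 0,"rx": 0,"ry": 0,"rz": 0,"gripper": 0.8}

```text
clock: 17.35
eef_pos: [563.1, -44.0, 28.1]
tcp_rot: [3.135, 0.573, 1.48]
contact_force: [-2.1, -0.2, -0.5]
opening: 0.898
```

```bash
python3 look.py w12 filter_blue;python3 held.py w12
```

```text
filter_blue 0.67 308 330
 mask 0.6 15099 [243.0, 257.0, 420.1, 363.2] med [570.1 -25.4  40.2] lo [543.3 -60.6  35. ] hi [596.2  -5.   41. ]
[563.1 -44.   28.1] [3.135 0.573 1.48 ] 17.35 [ 0.24  0.65  1.85 -0.68  0.96  0.81]
R 31.3 face [  1.01   5.69 -15.18] n [-0.533  0.004 -0.846] origin tool [  4.21   5.67 -10.1 ] world [569.47 -35.53  34.32] n world [-0.001  0.01   1.   ]
```

View pics/w12.png

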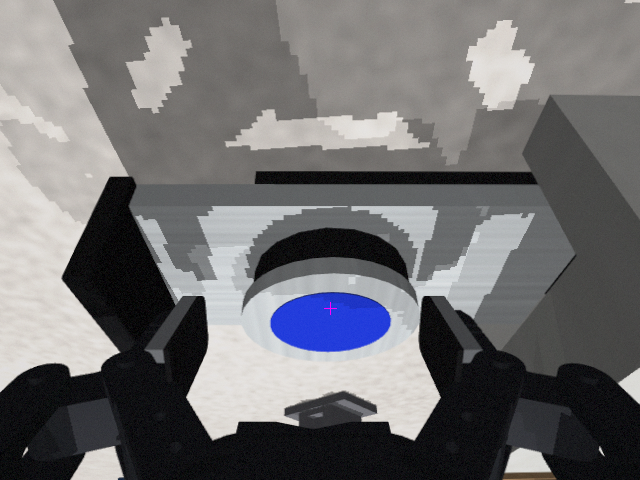

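>>> move_arm:
  increments:
    - {"tx": 0,"ty": 0,"tz": -0.5,"rx": 0,"ry": 0,"rz": 0,"gripper": 0.8}
    - {"tx": 0,"ty": 0,"tz": -1,"rx": 0,"ry": 0,"rz": 0,"gripper": 0.8}
    - {"tx": 0,"ty": 0,"tz": -1,"rx": 0,"ry": 0,"rz": 0,"gripper": 0.8}
    - {"tx": 0,"ty": 0,"tz": -2,"rx": 0,"ry": 0,"rz": 0,"gripper": 0.8}
    - {"tx": 0,"ty": 0,"tz": -3,"rx": 0,"ry": 0,"rz": 0,"gripper": 0.8}
    - {"tx": 0,"ty": 0,"tz": -3,"rx": 0,"ry": 0,"rz": 0,"gripper": 0.8}
    - {"tx": 0,"ty": 0,"tz": -3,"rx": 0,"ry": 0,"rz": 0,"gripper": 0.8}
    - {"tx": 0,"ty": 0,"tz": -2,"rx": 0,"ry": 0,"rz": 0,"gripper": 0.8}
    - {"tx": 0,"ty": 0,"tz": 0,"rx": 0,"ry": 0,"rz": 0,"gripper": 0.8}

```text
clock: 18.4
eef_pos: [571.5, 41.8, 161.4]
tcp_rot: [3.129, 0.57, 1.479]
contact_force: [0.1, -0.8, 0.1]
opening: 0.903
```

```bash
python3 look.py w13 filter_blue pocket;python3 held.py w13; python3 cup.py w13 | grep -E "tab|front"; python3 - <<'E'
from h import *
A=pose();
L=np.radians(-5);ux=np.array([np.cos(L),np.sin(L),0])
tab=np.array([570,-35.5,0])-72*ux;print('tab',tab)
B=tgt([0,0,0],-5,70);B[:3,3]=tab-60*ux+[0,0,90];print(B[:3,3])
M=tgt(B[:3,3]+[0,0,110],40,90);row(A,M,12);row(M,B,10)
E
```

```text
filter_blue 0.69 208 318
 mask 0.69 4377 [276.3, 176.8, 358.7, 245.5] med [570.2 -30.5  40.3] lo [543.5 -61.2  36.3] hi [596.4  -5.9  41.4]
 mask 0.72 13331 [211.2, 141.7, 418.0, 262.0] med [555.8 -14.7  20.3] lo [503.  -68.3  12.8] hi [637.1  12.3  50.1]
[571.5  41.8 161.4] [3.129 0.57  1.479] 18.4 [ 0.37  0.49  1.73 -0.54  1.24  0.72]
R 30.9 face [  0.48   3.68 143.59] n [-0.536  0.009 -0.844] origin tool [  3.7    3.63 148.65] world [569.86 -35.41  34.33] n world [-0.001  0.005  1.   ]
tab top [504.3 -21.7  49.3] yaw -5.09 1175 [[497.3 -67.2  44.3]
front [641.9   2.3  61.3] yaw -14.64 1968
tab [498.27398174 -29.22478652   0.        ]
[438.50229985 -23.99544196  90.        ]
rows 12 t cm [-1.05 -0.74 -0.07] r deg [1.09 2.59 3.64]
rows 10 t cm [-0.17 -0.05  1.09] r deg [-0.79  1.9   4.45]
```

```bash
python3 - <<'E'
from h import *
A=pose();L=np.radians(-5);ux=np.array([np.cos(L),np.sin(L),0])
tab=np.array([498.3,-29.2,0])
B=tgt(tab-45*ux+[0,0,110],-5,90);print(B[:3,3]);row(A,B,20)
D=np.linalg.inv(A)@B
for k in range(0,21,4):print((A@np.real(expm(logm(D)*k/20)))[:3,3].round())
E
```

```text
[453.47123859 -25.27799158 110.        ]
rows 20 t cm [-0.62 -0.2   0.43] r deg [1.3  1.28 4.36]
[569.  39. 157.]
[555.  11. 155.]
[534. -11. 149.]
[508. -25. 139.]
[480. -30. 126.]
[453. -25. 110.]
```

>>> move_arm:
  increments:
    - {"tx": -0.62,"ty": -0.2,"tz": 0.43,"rx": 1.3,"ry": 1.28,"rz": 4.36,"gripper": 0.8}
    - {"tx": -0.62,"ty": -0.2,"tz": 0.43,"rx": 1.3,"ry": 1.28,"rz": 4.36,"gripper": -1}
    - {"tx": -0.62,"ty": -0.2,"tz": 0.43,"rx": 1.3,"ry": 1.28,"rz": 4.36,"gripper": -1}
    - {"tx": -0.62,"ty": -0.2,"tz": 0.43,"rx": 1.3,"ry": 1.28,"rz": 4.36,"gripper": -1}
    - {"tx": -0.62,"ty": -0.2,"tz": 0.43,"rx": 1.3,"ry": 1.28,"rz": 4.36,"gripper": -1}
    - {"tx": -0.62,"ty": -0.2,"tz": 0.43,"rx": 1.3,"ry": 1.28,"rz": 4.36,"gripper": -1}
    - {"tx": -0.62,"ty": -0.2,"tz": 0.43,"rx": 1.3,"ry": 1.28,"rz": 4.36,"gripper": -1}
    - {"tx": -0.62,"ty": -0.2,"tz": 0.43,"rx": 1.3,"ry": 1.28,"rz": 4.36,"gripper": -1}
    - {"tx": -0.62,"ty": -0.2,"tz": 0.43,"rx": 1.3,"ry": 1.28,"rz": 4.36,"gripper": -1}
    - {"tx": -0.62,"ty": -0.2,"tz": 0.43,"rx": 1.3,"ry": 1.28,"rz": 4.36,"gripper": -1}

```text
clock: 19.65
eef_pos: [521.5, -19.3, 144.2]
tcp_rot: [3.016, 0.283, 0.659]
contact_force: [0.6, -0.0, 0.4]
opening: -0.003
```

>>> move_arm:
  increments:
    - {"tx": -0.62,"ty": -0.2,"tz": 0.43,"rx": 1.3,"ry": 1.28,"rz": 4.36,"gripper": -1}
    - {"tx": -0.62,"ty": -0.2,"tz": 0.43,"rx": 1.3,"ry": 1.28,"rz": 4.36,"gripper": -1}
    - {"tx": -0.62,"ty": -0.2,"tz": 0.43,"rx": 1.3,"ry": 1.28,"rz": 4.36,"gripper": -1}
    - {"tx": -0.62,"ty": -0.2,"tz": 0.43,"rx": 1.3,"ry": 1.28,"rz": 4.36,"gripper": -1}
    - {"tx": -0.62,"ty": -0.2,"tz": 0.43,"rx": 1.3,"ry": 1.28,"rz": 4.36,"gripper": -1}
    - {"tx": -0.62,"ty": -0.2,"tz": 0.43,"rx": 1.3,"ry": 1.28,"rz": 4.36,"gripper": -1}
    - {"tx": -0.62,"ty": -0.2,"tz": 0.43,"rx": 1.3,"ry": 1.28,"rz": 4.36,"gripper": -1}
    - {"tx": -0.62,"ty": -0.2,"tz": 0.43,"rx": 1.3,"ry": 1.28,"rz": 4.36,"gripper": -1}
    - {"tx": -0.62,"ty": -0.2,"tz": 0.43,"rx": 1.3,"ry": 1.28,"rz": 4.36,"gripper": -1}
    - {"tx": -0.62,"ty": -0.2,"tz": 0.43,"rx": 1.3,"ry": 1.28,"rz": 4.36,"gripper": -1}
    - {"tx": 0,"ty": 0,"tz": 0,"rx": 0,"ry": 0,"rz": 0,"gripper": -1}

```text
clock: 20.75
eef_pos: [452.5, -25.6, 109.1]
tcp_rot: [-3.139, 0.003, -0.089]
contact_force: [-0.3, -0.1, 0.9]
opening: -0.001
```

```bash
python3 look.py w14 filter_blue tab; python3 - <<'E'
from h import *
A=pose();L=np.radians(-5);ux=np.array([np.cos(L),np.sin(L),0])
T=np.load('w14_T.npy');d=np.load('w14.npz')['d'];s={'eef_pos':T[:3,3],'tcp_rot':Ro.from_matrix(T[:3,:3]).as_euler('xyz')}
P=cloud('wrist',d,None,s);m=(P[:,2]>46)&(P[:,2]<54)&(np.abs(P[:,0]-500)<15)&(np.abs(P[:,1]+30)<55);F=P[m];l=F@ux
print('tab top',F.mean(0).round(1),len(F),np.percentile(l,[3,97]),'expected outer',np.array([498.3,-29.2,0])@ux,F[:,1].min(),F[:,1].max())
B=tgt(A[:3,3],-5,90);print(A[:3,3]@ux,r.sense()['qpos'].round(2));row(A,B,1)
E
python3 wd.py 0 -3.9 -82
```

```text
filter_blue 0.56 10 314
 mask 0.93 8681 [247.9, 1.7, 379.3, 82.4] med [559.8 -34.6  40.2] lo [541.2 -62.3  38.7] hi [573.7  -8.1  41.6]
tab 0.91 163 312
 mask 0.86 15554 [225.4, 0.0, 398.3, 165.0] med [523.1 -29.6  20.3] lo [499.4 -69.3  18.7] hi [567.1   5.5  50.5]
[452.5 -25.6 109.1] [-3.139e+00  3.000e-03 -8.900e-02] 20.75 [-0.06  0.26  2.1   0.    0.79  1.6 ]
tab top [502.8 -28.8  49.8] 2874 [499.51663311 507.11717576] expected outer 498.94876574734843 -70.80487390651041 12.848708740250508
456.199220421863 [-0.06  0.26  2.09  0.    0.79  1.59]
rows 1 t cm [-0. -0.  0.] r deg [-0.1  -0.05  0.11]
tool shift cm [0.027 0.403 8.199] up in tool [ 0.001 -0.002 -1.   ]
```

>>> move_arm:
  increments:
    - {"tx": 0,"ty": 0,"tz": 3,"rx": 0,"ry": 0,"rz": 0,"gripper": -1}
    - {"tx": 0,"ty": 0,"tz": 3,"rx": 0,"ry": 0,"rz": 0,"gripper": -1}
    - {"tx": 0,"ty": 0,"tz": 2,"rx": 0,"ry": 0,"rz": 0,"gripper": -1}
    - {"tx": 1,"ty": 0,"tz": 0,"rx": 0,"ry": 0,"rz": 0,"gripper": -1}
    - {"tx": 1,"ty": 0,"tz": 0,"rx": 0,"ry": 0,"rz": 0,"gripper": -1}
    - {"tx": 0.5,"ty": 0,"tz": 0,"rx": 0,"ry": 0,"rz": 0,"gripper": -1}
    - {"tx": 0.5,"ty": 0,"tz": 0,"rx": 0,"ry": 0,"rz": 0,"gripper": -1}
    - {"tx": 0.5,"ty": 0,"tz": 0,"rx": 0,"ry": 0,"rz": 0,"gripper": -1}
    - {"tx": 0.5,"ty": 0,"tz": 0,"rx": 0,"ry": 0,"rz": 0,"gripper": -1}

```text
clock: 21.9
eef_pos: [495.0, -28.5, 30.8]
tcp_rot: [-3.139, -0.0, -0.087]
contact_force: [-2.2, -0.1, 1.0]
opening: -0.003
```

>>> move_arm:
  increments:
    - {"tx": 0.7,"ty": 0,"tz": 0,"rx": 0,"ry": 0,"rz": 0,"gripper": -1}
    - {"tx": 1,"ty": 0,"tz": 0,"rx": 0,"ry": 0,"rz": 0,"gripper": -1}
    - {"tx": 1,"ty": 0,"tz": 0,"rx": 0,"ry": 0,"rz": 0,"gripper": -1}
    - {"tx": 1,"ty": 0,"tz": 0,"rx": 0,"ry": 0,"rz": 0,"gripper": -1}
    - {"tx": 0.7,"ty": 0,"tz": 0,"rx": 0,"ry": 0,"rz": 0,"gripper": -1}
    - {"tx": 0,"ty": 0,"tz": 0,"rx": 0,"ry": 0,"rz": 0,"gripper": -1}

```text
clock: 22.5
eef_pos: [540.6, -32.3, 30.4]
tcp_rot: [-3.139, -0.003, -0.087]
contact_force: [0.5, -0.2, -0.6]
opening: 0.001
```

```bash
python3 look.py w15 filter_blue tab
```

```text
filter_blue 0.64 74 321
 mask 0.89 23510 [220.0, 31.4, 421.1, 173.4] med [617.1 -39.9  40.2] lo [595.8 -68.1  38.9] hi [633.4 -13.2  41.5]
tab 0.86 298 313
 mask 0.75 33504 [185.6, 32.9, 446.2, 305.5] med [569.  -33.9  20.5] lo [552.9 -74.2  18.8] hi [619.5   2.   50.4]
[540.6 -32.3  30.4] [-3.139e+00 -3.000e-03 -8.700e-02] 22.5 [-0.06  0.5   1.95  0.    0.68  1.59]
```

View pics/w15.png

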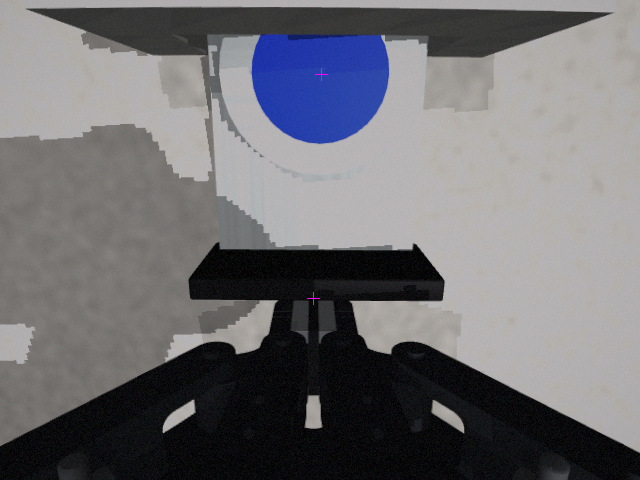

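>>> move_arm:
  increments:
    - {"tx": 0.7,"ty": 0,"tz": 0,"rx": 0,"ry": 0,"rz": 0,"gripper": -1}
    - {"tx": 1,"ty": 0,"tz": 0,"rx": 0,"ry": 0,"rz": 0,"gripper": -1}
    - {"tx": 1,"ty": 0,"tz": 0,"rx": 0,"ry": 0,"rz": 0,"gripper": -1}
    - {"tx": 1,"ty": 0,"tz": 0,"rx": 0,"ry": 0,"rz": 0,"gripper": -1}
    - {"tx": 1,"ty": 0,"tz": 0,"rx": 0,"ry": 0,"rz": 0,"gripper": -1}
    - {"tx": 1,"ty": 0,"tz": 0,"rx": 0,"ry": 0,"rz": 0,"gripper": -1}
    - {"tx": 1,"ty": 0,"tz": 0,"rx": 0,"ry": 0,"rz": 0,"gripper": -1}
    - {"tx": 0.7,"ty": 0,"tz": 0,"rx": 0,"ry": 0,"rz": 0,"gripper": -1}
    - {"tx": 0.4,"ty": 0,"tz": 0,"rx": 0,"ry": 0,"rz": 0,"gripper": -1}
    - {"tx": 0,"ty": 0,"tz": 0,"rx": 0,"ry": 0,"rz": 0,"gripper": -1}

```text
clock: 23.75
eef_pos: [614.7, -38.8, 30.1]
tcp_rot: [-3.139, 0.004, -0.087]
contact_force: [-9.3, -0.3, 4.4]
opening: -0.001
```

>>> move_arm:
  increments:
    - {"tx": 0.3,"ty": 0,"tz": 0,"rx": 0,"ry": 0,"rz": 0,"gripper": -1}
    - {"tx": 0.3,"ty": 0,"tz": 0,"rx": 0,"ry": 0,"rz": 0,"gripper": -1}
    - {"tx": 0,"ty": 0,"tz": 0,"rx": 0,"ry": 0,"rz": 0,"gripper": -1}

```text
clock: 24.05
eef_pos: [614.7, -38.8, 29.5]
tcp_rot: [-3.139, 0.015, -0.087]
contact_force: [-28.7, 1.5, 19.7]
opening: 0.003
```

>>> move_arm:
  increments:
    - {"tx": 0.2,"ty": 0,"tz": 0,"rx": 0,"ry": 0,"rz": 0,"gripper": -1}
    - {"tx": 0.1,"ty": 0,"tz": 0,"rx": 0,"ry": 0,"rz": 0,"gripper": -1}
    - {"tx": 0,"ty": 0,"tz": 0,"rx": 0,"ry": 0,"rz": 0,"gripper": -1}
    - {"tx": 0,"ty": 0,"tz": 0,"rx": 0,"ry": 0,"rz": 0,"gripper": -1}

```text
clock: 24.45
eef_pos: [614.8, -38.8, 29.5]
tcp_rot: [-3.14, 0.021, -0.087]
contact_force: [-38.8, 3.3, 30.3]
opening: 0.003
```

>>> move_arm:
  increments:
    - {"tx": -1,"ty": 0,"tz": 0,"rx": 0,"ry": 0,"rz": 0,"gripper": -1}
    - {"tx": -1,"ty": 0,"tz": 0,"rx": 0,"ry": 0,"rz": 0,"gripper": -1}
    - {"tx": -2,"ty": 0,"tz": 0,"rx": 0,"ry": 0,"rz": 0,"gripper": -1}
    - {"tx": -2,"ty": 0,"tz": 0,"rx": 0,"ry": 0,"rz": 0,"gripper": -1}
    - {"tx": 0,"ty": 0,"tz": 0,"rx": 0,"ry": 0,"rz": 0,"gripper": -1}

```text
clock: 24.95
eef_pos: [564.0, -34.3, 30.4]
tcp_rot: [-3.139, 0.0, -0.087]
contact_force: [-0.3, 0.6, 0.2]
opening: -0.0
```

```bash
python3 look.py w16 filter_blue tab; python3 - <<'E'
from h import *
L=np.radians(-5);ux=np.array([np.cos(L),np.sin(L),0])
for n in('w15','w16'):
    T=np.load(n+'_T.npy');d=np.load(n+'.npz')['d'];s={'eef_pos':T[:3,3],'tcp_rot':Ro.from_matrix(T[:3,:3]).as_euler('xyz')}
    P=cloud('wrist',d,None,s);m=(P[:,2]>46)&(P[:,2]<53)&(np.abs(P[:,1]+35)<40)&(P[:,0]<645);l=P[m]@ux
    print(n,np.percentile(l,[3,50,97]).round(1),m.sum(),'tcp',(T[:3,3]@ux).round(1))
    m=(P[:,2]>55)&(np.abs(P[:,1]+35)<60)&(P[:,0]>600);print(' housing front',np.percentile(P[m]@ux,[2,10,50]).round(1) if m.sum() else 0)
E
```

```text
tab 0.76 142 318
 mask 0.96 7454 [174.2, 117.4, 464.3, 145.6] med [629.4 -40.8  50. ] lo [623.7 -79.6  48.7] hi [635.   -1.5  51.2]
[564.  -34.3  30.4] [-3.139  0.    -0.087] 24.95 [-0.06  0.53  1.9   0.    0.71  1.59]
w15 [548.1 558.3 634.7] 8396 tcp 541.4
 housing front [634.  634.2 634.6]
w16 [571.6 630.2 634.1] 7624 tcp 564.8
 housing front [635.1 637.2 647.6]
```

>>> move_arm:
  increments:
    - {"tx": 0,"ty": 0,"tz": 0,"rx": 0,"ry": 7.5,"rz": 0,"gripper": -1}
    - {"tx": 0,"ty": 0,"tz": 0,"rx": 0,"ry": 7.5,"rz": 0,"gripper": -1}
    - {"tx": 0,"ty": 0,"tz": 0,"rx": 0,"ry": 7.5,"rz": 0,"gripper": -1}
    - {"tx": 0,"ty": 0,"tz": 0,"rx": 0,"ry": 7.5,"rz": 0,"gripper": -1}
    - {"tx": 0,"ty": 0,"tz": 0,"rx": 0,"ry": 0,"rz": 0,"gripper": -1}
    - {"tx": 0,"ty": 0,"tz": 0,"rx": 0,"ry": 0,"rz": 0,"gripper": -1}

```text
clock: 25.8
eef_pos: [574.5, -37.3, 48.6]
tcp_rot: [-3.132, -0.494, -0.088]
contact_force: [-0.5, 0.7, -0.2]
opening: 0.004
```

```bash
python3 - <<'E'
from h import *
s=r.sense();print(s['eef_pos'],s['tcp_rot'],s['qpos'].round(2))
L=np.radians(-5);ux=np.array([np.cos(L),np.sin(L),0]);T=pose();print('ux in tool',(T[:3,:3].T@ux).round(3),T[:3,3]@ux)
E
```

```text
[574.49724715 -37.30533707  48.58568155] [-3.13197663 -0.49372472 -0.08781824] [-0.07  0.42  2.23 -0.25  0.    1.84]
ux in tool [0.881 0.004 0.474] 575.5624860420888
```

```bash
python3 - <<'E'
from h import *
L=np.radians(-5);ux=np.array([np.cos(L),np.sin(L),0]);A=pose()
c=np.array([498.3,-29.2,0]);p=c+(585-c@ux)*ux+[0,0,32];row(A,tgt(p,-5,74),4);print(p,tgt(p,-5,74)[:3,:3].T@ux)
E
```

```text
rows 4 t cm [ 0.05 -0.03  0.48] r deg [-0.13 -3.07  0.01]
[584.02378333 -36.69985924  32.        ] [9.61261696e-01 2.29821462e-18 2.75637356e-01]
```

>>> move_arm:
  increments:
    - {"tx": 0.05,"ty": -0.03,"tz": 0.48,"rx": -0.13,"ry": -3.07,"rz": 0,"gripper": -1}
    - {"tx": 0.05,"ty": -0.03,"tz": 0.48,"rx": -0.13,"ry": -3.07,"rz": 0,"gripper": -1}
    - {"tx": 0.05,"ty": -0.03,"tz": 0.48,"rx": -0.13,"ry": -3.07,"rz": 0,"gripper": -1}
    - {"tx": 0.05,"ty": -0.03,"tz": 0.48,"rx": -0.13,"ry": -3.07,"rz": 0,"gripper": -1}
    - {"tx": 0,"ty": 0,"tz": 0,"rx": 0,"ry": 0,"rz": 0,"gripper": -1}
    - {"tx": 0,"ty": 0,"tz": 0,"rx": 0,"ry": 0,"rz": 0,"gripper": -1}

```text
clock: 26.4
eef_pos: [583.8, -36.9, 31.4]
tcp_rot: [3.142, -0.282, -0.087]
contact_force: [0.4, 0.2, -0.2]
opening: 0.002
```

```bash
python3 - <<'E'
from h import *
L=np.radians(-5);ux=np.array([np.cos(L),np.sin(L),0]);A=pose();print(r.sense()['qpos'].round(2),A[:3,3]@ux)
c=np.array([498.3,-29.2,0]);p=c+(605-c@ux)*ux+[0,0,32];row(A,tgt(p,-5,74),4)
E
```

```text
[-0.06  0.47  2.07 -0.02  0.32  1.62] 584.7849570666801
rows 4 t cm [ 0.49 -0.    0.13] r deg [-0.   -0.04  0.  ]
```

>>> move_arm:
  increments:
    - {"tx": 0.96,"ty": 0,"tz": 0.28,"rx": 0,"ry": 0,"rz": 0,"gripper": -1}
    - {"tx": 0.96,"ty": 0,"tz": 0.28,"rx": 0,"ry": 0,"rz": 0,"gripper": -1}
    - {"tx": 0.48,"ty": 0,"tz": 0.14,"rx": 0,"ry": 0,"rz": 0,"gripper": -1}
    - {"tx": 0.48,"ty": 0,"tz": 0.14,"rx": 0,"ry": 0,"rz": 0,"gripper": -1}
    - {"tx": 0.48,"ty": 0,"tz": 0.14,"rx": 0,"ry": 0,"rz": 0,"gripper": -1}
    - {"tx": 0,"ty": 0,"tz": 0,"rx": 0,"ry": 0,"rz": 0,"gripper": -1}

```text
clock: 27.0
eef_pos: [616.1, -40.0, 30.5]
tcp_rot: [3.141, -0.276, -0.087]
contact_force: [-4.3, 0.8, 2.2]
opening: 0.001
```

>>> move_arm:
  increments:
    - {"tx": 0.29,"ty": 0,"tz": 0.08,"rx": 0,"ry": 0,"rz": 0,"gripper": -1}
    - {"tx": 0.29,"ty": 0,"tz": 0.08,"rx": 0,"ry": 0,"rz": 0,"gripper": -1}
    - {"tx": 0,"ty": 0,"tz": 0,"rx": 0,"ry": 0,"rz": 0,"gripper": -1}

```text
clock: 27.3
eef_pos: [616.5, -40.1, 28.7]
tcp_rot: [3.141, -0.266, -0.087]
contact_force: [-21.5, 1.6, 12.7]
opening: -0.002
```

>>> move_arm:
  increments:
    - {"tx": -0.5,"ty": 0,"tz": -0.14,"rx": 0,"ry": 0,"rz": 0,"gripper": -1}
    - {"tx": -1,"ty": 0,"tz": -0.3,"rx": 0,"ry": 0,"rz": 0,"gripper": -1}
    - {"tx": -2,"ty": 0,"tz": -1,"rx": 0,"ry": 0,"rz": 0,"gripper": -1}
    - {"tx": -2,"ty": 0,"tz": -2,"rx": 0,"ry": 0,"rz": 0,"gripper": -1}
    - {"tx": -3,"ty": 0,"tz": -3,"rx": 0,"ry": 0,"rz": 0,"gripper": -1}
    - {"tx": -3,"ty": 0,"tz": -2,"rx": 0,"ry": 0,"rz": 0,"gripper": -1}
    - {"tx": 0,"ty": 0,"tz": 0,"rx": 0,"ry": 0,"rz": 0,"gripper": -1}
    - {"tx": 0,"ty": 0,"tz": 0,"rx": 0,"ry": 0,"rz": 0,"gripper": -1}

```text
clock: 28.1
eef_pos: [490.4, -28.9, 81.4]
tcp_rot: [3.141, -0.281, -0.087]
contact_force: [0.4, -0.3, 0.3]
opening: 0.0
```

```bash
python3 look.py w17 filter_blue tab; python3 - <<'E'
from h import *
L=np.radians(-5);ux=np.array([np.cos(L),np.sin(L),0])
for n in('w4','w14','w17'):
    T=np.load(n+'_T.npy');d=np.load(n+'.npz')['d'];s={'eef_pos':T[:3,3],'tcp_rot':Ro.from_matrix(T[:3,:3]).as_euler('xyz')}
    P=cloud('wrist',d,None,s);l=P@ux;yy=P[:,1]+36+(l-570)*.087
    for lo,hi in((490,515),(615,645)):
        m=(P[:,2]>47.5)&(P[:,2]<53)&(np.abs(yy)<38)&(l>lo)&(l<hi)
        if m.sum()>50: print(n,'z~50 band',np.percentile(l[m],[2,50,98]).round(1),m.sum())
    m=(P[:,2]>56)&(P[:,2]<70)&(np.abs(yy)<55)&(l>615)&(l<660)
    if m.sum()>50:print(n,'housing front',np.percentile(l[m],[5,50,95]).round(1),m.sum())
print(r.sense()['contact_force'].round(1))
E
```

```text
mask 0.59 27607 [182.9, 2.7, 445.6, 190.5] med [607.2 -37.6   6.6] lo [547.2 -93.8   4.8] hi [638.3  11.   47.1]
tab 0.97 2 314
 mask 0.8 6578 [221.6, 0.0, 406.1, 38.8] med [625.5 -40.3  34.3] lo [621.8 -79.   12.8] hi [629.2  -1.3  49.7]
[490.4 -28.9  81.4] [ 3.141 -0.281 -0.087] 28.1 [-0.06  0.26  2.24 -0.03  0.36  1.63]
w4 z~50 band [499.1 503.  506.8] 383
w4 z~50 band [633.8 634.7 635.8] 585
w4 housing front [633.6 634.5 635.3] 2478
w14 z~50 band [499.5 503.4 507.2] 2598
w17 z~50 band [625.9 626.7 627.6] 675
[ 0.4  0.6 -0.9]
```

```bash
python3 -c "
from rig import r
print(r.sign_off())"
```

```text
the job is handed in; nothing more can be done
None
```

I seated the blue filter in the cup flange up and let go of it. I then pushed the tray home and handed the job in at about 28 s, with the gripper clear of the lamp.

**Checks that passed**
- **Seating:** after release the filter lay at (569.9, -35.4, 34.3) mm, within about 1 mm sideways and 0.3 mm in height of where I measured the cup. Its axis was within about 0.5° of upright.
- **Tray:** the front plate's outer face ended 7.9 mm in front of the housing, against 8 mm expected at the stop. It had moved 127.5 mm, so it had started about 11 mm in rather than fully out. Two pushes both stopped at that point.

**What went wrong or was not checked**
- **Housing touched:** when I opened the gripper, a finger's back pressed on the housing with about 19 N. I shifted the arm to relieve it, and the filter did not move.
- **Hard push at the stop:** I mistook the stop for an obstruction and pushed until the measured force was about 49 N (-39, 3, 30). That is well below the 120 N wrist limit. I took the load to be on the shut fingers against the tray's front plate. If part of it was on the gripper's body, it could have passed the 40 N limit.
- **Filter not seen at the end:** the housing roof hides it. It was last seen seated flat as it went under the roof.

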